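Check, load and start the flat-rotor bench centrifuge

TASK

Get the centrifuge ready and start it: before loading, flick the empty rotor briskly by hand and let go so that it coasts round by itself, then load every red-capped tube from the grey tray flat into the rotor's cradles so that each tube in the rotor has another directly opposite it - if there is an odd number of red-capped tubes in the tray use the blue-capped balance tube as the last partner, otherwise leave the blue one in the tray. With the load in, flick the rotor round once more in the same way to see that nothing rubs and every tube stays in its cradle, then shut the lid and press the green start key right down, not before the lid is shut. Do not knock over the flask of extract, or shove it or the glass dish in front of the console out of place.

Things in the scene. Friction and masses are not known exactly. Their poses are not given: they have to be found in the camera images.
- sample1_mid (a point): Plastic tube 92 mm long, red cap: a sample to be spun. Two to four of the four samples are present (None when absent). Round body 27 mm in diameter between a square 30 mm cap (16 mm long, at +x) and a square 30 mm foot at -x, so it lies level and does not roll; 45 g. Point: its centre, 15 mm above what it lies on; x runs along the tube.
- sample2_mid (a point): Plastic tube 92 mm long, red cap: a sample to be spun. Two to four of the four samples are present (None when absent). Round body 27 mm in diameter between a square 30 mm cap (16 mm long, at +x) and a square 30 mm foot at -x, so it lies level and does not roll; 45 g. Point: its centre, 15 mm above what it lies on; x runs along the tube.
- sample3_mid (a point): Plastic tube 92 mm long, red cap: a sample to be spun. Two to four of the four samples are present (None when absent). Round body 27 mm in diameter between a square 30 mm cap (16 mm long, at +x) and a square 30 mm foot at -x, so it lies level and does not roll; 45 g. Point: its centre, 15 mm above what it lies on; x runs along the tube.
- sample4_mid (a point): Plastic tube 92 mm long, red cap: a sample to be spun. Two to four of the four samples are present (None when absent). Round body 27 mm in diameter between a square 30 mm cap (16 mm long, at +x) and a square 30 mm foot at -x, so it lies level and does not roll; 45 g. Point: its centre, 15 mm above what it lies on; x runs along the tube.
- balance_mid (a point): Plastic tube 92 mm long, blue cap: the water-filled balance tube, as heavy as a sample; always present. Round body 27 mm in diameter between a square 30 mm cap (16 mm long, at +x) and a square 30 mm foot at -x, so it lies level and does not roll; 45 g. Point: its centre, 15 mm above what it lies on; x runs along the tube.
- tray_mid (a point): Loose grey ribbed tray, 290 x 112 mm, 0.7 kg, where the tubes start, lying side by side along its y axis in lanes 56 mm apart (x = -112 to 112 mm) on its 6 mm floor. Blocks 9 mm high beside the ends of the tubes keep them in their lanes; beside the middle 68 mm there are none. Point: middle of the floor's top face; x along the tray.
- rotor (a joint): Angle of the rotor in rad, counter-clockwise from above; starts anywhere, no limit (counts whole turns). The rotor is an aluminium dish 280 mm across on an upright shaft, 0.9 kg, easy bearings (0.004 Nm): a brisk flick gives it 1 to 3 rad/s; from 2.5 rad/s it coasts for some 5 s and stays where it stops. A finger pushed sideways against the blue cradle plates turns it.
- hub (a point): Top centre of the rotor's hub on its axis (hub radius 34 mm), 26 mm above the dish's floor. The dish has a rim standing 14 mm above its floor, inner radius 135 mm. It sits in a round bowl whose edge is 20 mm above this point, 176 mm above the bench, inner radius 147 mm, outer 165 mm.
- seat1 (a point): Cradle 1 of the rotor: where the centre of a tube lies when it rests there, radially, either way round; 84.5 mm from the rotor's axis, 15 mm above the dish's floor. A cradle is the dish's floor between two pairs of upright blue plates, 4 mm thick, 24 mm high, 37 mm apart inside, 36 to 58 mm and 108 to 134 mm from the axis; between the pairs it is open for fingers.
- seat2 (a point): Cradle 2 of the rotor: where the centre of a tube lies when it rests there, radially, either way round; 84.5 mm from the rotor's axis, 15 mm above the dish's floor. A tube has 4 mm of play towards hub and rim.
- seat3 (a point): Cradle 3 of the rotor: where the centre of a tube lies when it rests there, radially, either way round; 84.5 mm from the rotor's axis, 15 mm above the dish's floor. Opposite cradle 1.
- seat4 (a point): Cradle 4 of the rotor: where the centre of a tube lies when it rests there, radially, either way round; 84.5 mm from the rotor's axis, 15 mm above the dish's floor. Opposite cradle 2.
- lid (a joint): Angle of the round clear lid in rad: 0 shut, growing as it opens, 1.9 at its stop. It starts open at 1.6 to 1.85. Its hinge stays where left above about 1.35 rad; below that the lid falls shut softly by itself in 2 to 3 s. 0.5 kg; pushing it over takes under 5 N at 120 mm from the hinge. Open, it stands up to 540 mm above the bench: steer round it.
- lid_hinge (a point): Middle of the lid's hinge line, beside the bowl on the robot's left, 178 mm from the rotor's axis, 179 mm above the bench; the line is level and square to the direction from the hub to here. The lid is 10 mm thick, 336 mm in diameter, its inner face in the hinge line, and reaches 358 mm from it with its grip tab.
- lid_mid (a point): Centre of the lid's outer (upper) face, 178 mm from the hinge line along the lid. When the lid is open this face looks away from the bowl, to the robot's left; it may be pushed anywhere, for instance close to its edge on the robot's side.
- start (a joint): Travel of the sprung green start key in m: 0 up, 0.007 right down. Pressing it down takes 2 N at first and 6 N at the bottom; it springs back.
- start_top (a point): Centre of the top of the green start key, 34 mm in diameter, on the grey console on the right of the bowl, 148 mm above the bench; pressed straight down. The console's top lies 23 mm below. The shut lid's grip tab ends 48 mm from here (towards the bowl), its top 189 mm above the bench.
- flask: Conical glass flask of red extract, 84 mm wide and 145 mm tall, standing on the bench; origin at the middle of its underside. A bystander: it must stay standing.
- dish1: Covered glass dish, 90 mm wide and 18 mm high, on the bench in front of the console; origin under its middle. A bystander.
Mind the look-alikes: they are no part of the job. What is shaped like the part that bears sample2_mid but purple or yellow is not meant.

How it is judged:
By the outcome, as a careful person would: the job done as asked, in the order asked, and still so for the second after the job is handed in, with the robot touching nothing.
Of sample1, sample2, sample3, sample4 only 2 to 4 are there at a start; the rules pass over those that are not, and their reading is None.
At some moment in a run one of tray may be knocked a few centimetres aside while the robot is not near it.
Once in a run the grip may slacken for a moment while it holds something.
It also fails if it takes over 210 s, if anything falls off the work surface, if the arm or the gripper's body presses on something with over 40 N, if the wrist force passes 120 N, or if a joint passes its speed limit or range.

ROBOT

A 7-joint arm with a two-finger parallel gripper is mounted at the origin on the work surface. World frame = base frame: x ahead of the robot, y to its left, z up, the work surface at z = 0. Lengths are in m, angles in rad, forces in N, time in s.
With the tool pointing down it reaches from about 0.35 to 0.9 m from the base axis. Payload 8.1 kg.
Tool frame: the origin (TCP) lies on the centre line of the jaws, within the pads' length; the fingertips stand 22 mm ahead of it and the grasp point (between the pads) lies 3 mm ahead of it (arm.finger_overhang is the distance from the TCP to the fingertips, in m); z points along the fingers, y is the direction in which the jaws open and shut (so a half turn about z gives the same grasp; the last joint's range is limited). The gripper opens to 92 mm and grips with 3 to 60 N. Pads are 19 mm wide; open, the fingers measure 130 mm over their backs; the gripper's body (75 mm by 190 mm) begins 47 mm behind the grasp point.
Start: joints at [-1.228, 0.434, 0.025, 1.573, -0.012, 1.134, -0.075], TCP at [0.27, 0.564, 0.249] pointing down, gripper open.
Joint ranges: [-2.62, 2.62], [-0.44, 2.09], [-1.27, 1.32], [0.08, 2.57], [-1.32, 4.46], [0.12, 2], [-2.74, 2.74]. Speed limits (rad/s): [2.22, 2.22, 3.01, 3.01, 3.14, 3.14, 3.14].

INTERFACE

Orientations are given as a rotation vector (axis times angle).
In Python, from cell import arm gives the robot as it stands. The module is installed in compiled form; this text tells all that it offers.
- The arm moves only by the tool step_arm, never from a script. Its argument "plan" is a list of rows, each an object of numbers: "wx", "wy", "wz": the turn, a rotation vector about the tool's x, y, z in units of 6 degrees (1.0 is 6 degrees); "tx", "ty", "tz": the shift along the tool's x, y, z in cm; "hand": the opening, from 0 (shut) to 1 (fully open). A call has exactly 10 rows; each row shifts and turns the commanded pose from where the row before left it, along the tool's axes as they then stand; what a row does not reach is not made up. A row lasts 1/12 s, in which the tool goes at most 41.7 mm and 7.16 degrees, less where a joint would pass 70% of its speed; a pose out of reach is approached as far as the arm can. A call is refused whole if a number of a shift passes 4.17 or a number of a turn 1, either way. A call with a gripper value outside its range is refused whole. The fingers move at their own pace and stop on an object; "force" is the grip in N (left out, the last holds). Time passes only in rows, so rows that do not move let the fingers close, or fill a call up. It gives the time, the measured TCP pose, the force and the opening at its end, in the units of the state.
- arm.observe(): the state, without advancing time (a new reading comes with each control period).
- arm.get_image(name): name is "scene" or "side" or "wrist"; returns (picture, depth): 400x640x3 uint8, red, green, blue; 400x640 float32, m along the optical axis (not along the pixel's ray), 0 where there is no reading.
- arm.calibration(name): a dict with "mtx" (3x3 intrinsics, pixels), "dist_coeffs" ([k1, k2, p1, p2, k3] as OpenCV has them; the pictures are not rectified), "R" (3x3) and "t" (3): a world point X has camera coordinates R X + t. Camera axes: x right, y down, z forward; pixel columns grow to the right and rows downward; lengths in m; the calibration is good to about 2 mm. A picture is of the moment at which its call begins: read the wrist's pose just before it. calibration takes no time and is no camera call; for the wrist camera it gives the pose at the moment of the call.
- arm.sign_off(): hands the job in, once; it reports no verdict.
The state is a dict: "clock": time; "joints": joint angles; "dq": joint speeds; "joint_efforts": joint torques, N m; "position": TCP position; "ee_rot": TCP orientation; "force": force on the tool from outside, world axes, zero at the start; "ft_torque": the same for the moment, N m; "width": opening from 0.0 (shut) to 1.0 (fully open).
Only numpy, scipy, OpenCV 4.12 (cv2) and the standard library are available. Lean on these libraries where they do the work, as an engineer would, in place of code of your own. Each camera call takes 0.05 s, during which the arm holds its last target.

## Working session

There is one attempt and no reset: what is moved stays moved. The work goes in short steps, Python scripts to look and compute and a tool call to move; the robot and the scene stay as the last step left them, time stands still between calls to the robot, and variables do not carry over. Pictures are saved under pics/ and viewed, and the job is handed in when it is done.

Besides the shell and the picture viewer there is one more tool, called after ">>>" by a JSON object that holds its "api" and its "payload", one argument or row to a line. step_arm: Moves the arm, as the interface text tells. Its arguments: {"type":"object","properties":{"plan":{"type":"array"},"force":{"type":"number"}},"required":["plan"]}

```bash
mkdir -p pics; ls; python3 - <<'E'
from cell import arm
import cv2,json
s=arm.observe()
for k,v in s.items(): print(k,v)
for n in ("scene","side","wrist"):
    c=arm.calibration(n); print(n,c)
    im,d=arm.get_image(n); cv2.imwrite(f"pics/a_{n}.png",im[:,:,::-1])
E
```

```text
pics
clock 0.0
joints [-1.22759383  0.43523554  0.02501827  1.57416271 -0.01159035  1.13397422
 -0.07511866]
dq [-0.00105147 -0.00144745  0.00095302 -0.0006865  -0.0010356   0.00054077
  0.00121067]
joint_efforts [-3.54185613e-04 -6.67838573e+01  9.84919667e-01 -3.14473557e+01
 -6.05607172e-02  4.25156776e-02  1.57961535e-04]
position [0.26934928 0.56342462 0.2479123 ]
ee_rot [-6.94632048e-01 -3.06364227e+00  2.55101678e-03]
force [0.65248281 0.72718955 0.24589505]
ft_torque [-0.04252905  0.01496956 -0.06369062]
width 0.9988410653879339
scene {'mtx': array([[475.6711777 ,   0.        , 321.70475912],
       [  0.        , 475.6711777 , 199.95084392],
       [  0.        ,   0.        ,   1.        ]]), 'dist_coeffs': array([0.04901062, 0.        , 0.        , 0.        , 0.        ]), 'R': array([[-0.76782664,  0.64064809,  0.00350431],
       [ 0.55077477,  0.6628863 , -0.50717739],
       [-0.32724519, -0.38749422, -0.86183456]]), 't': array([ 0.4276092 , -0.19381582,  1.4558846 ])}
side {'mtx': array([[450.67641073,   0.        , 327.85378272],
       [  0.        , 450.67641073, 
[... 158 characters left out ...]
R': array([[-0.74060178,  0.67176997,  0.0153008 ],
       [ 0.40228476,  0.46151337, -0.79067843],
       [-0.53821555, -0.57942257, -0.61204044]]), 't': array([ 0.40742171, -0.05424033,  1.67572882])}
wrist {'mtx': array([[317.61479602,   0.        , 319.43196275],
       [  0.        , 317.61479602, 201.44748677],
       [  0.        ,   0.        ,   1.        ]]), 'dist_coeffs': array([-0.06492722,  0.        ,  0.        ,  0.        ,  0.        ]), 'R': array([[ 4.31131375e-01,  9.02288985e-01, -5.69813653e-04],
       [ 8.67545563e-01, -4.14356563e-01,  2.75087868e-01],
       [ 2.47972647e-01, -1.19093350e-01, -9.61418920e-01]]), 't': array([-0.62401301, -0.03492179,  0.39039928])}
```

View pics/a_scene.png

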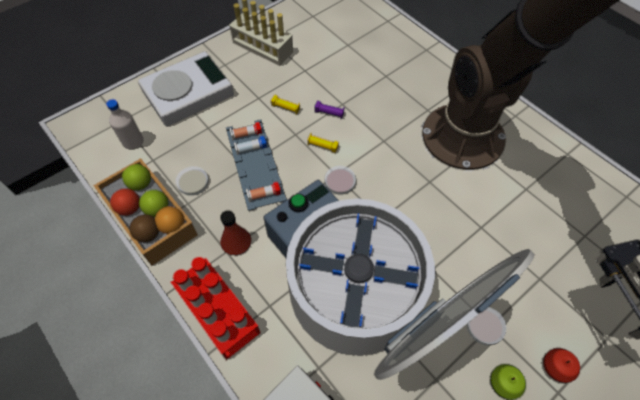

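View pics/a_side.png

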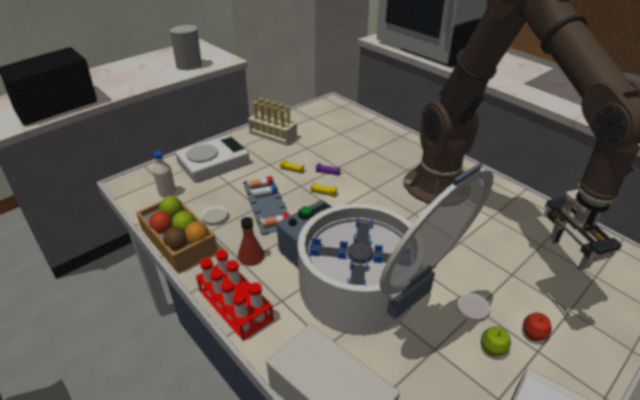

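View pics/a_wrist.png

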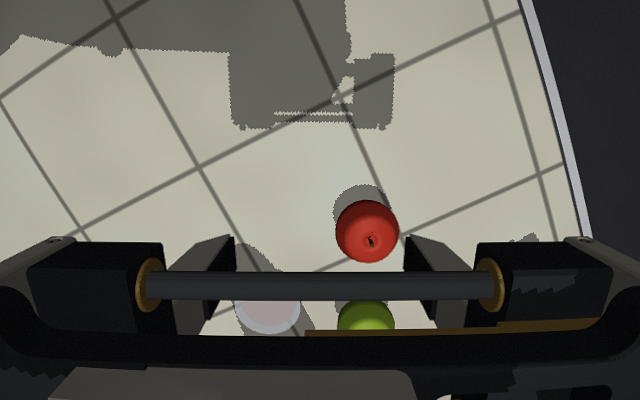

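```bash
cat > h.py <<'E'
from cell import arm
import cv2, numpy as np
from scipy.spatial.transform import Rotation as Ro
def ray(n,px,c=None):
    c=c or arm.calibration(n)
    p=cv2.undistortPoints(np.array(px,float).reshape(-1,1,2),c["mtx"],c["dist_coeffs"]).reshape(-1,2)
    d=np.c_[p,np.ones(len(p))]@c["R"]
    o=-c["R"].T@c["t"]
    return o,d
def onz(n,px,z,c=None):
    o,d=ray(n,px,c); return o+d*((z-o[2])/d[:,2])[:,None]
def proj(n,X,c=None):
    c=c or arm.calibration(n)
    return cv2.projectPoints(np.array(X,float).reshape(-1,1,3),cv2.Rodrigues(c["R"])[0],c["t"],c["mtx"],c["dist_coeffs"])[0].reshape(-1,2)
def cloud(n,d,c=None):
    c=c or arm.calibration(n)
    v,u=np.mgrid[0:400,0:640]
    o,r=ray(n,np.c_[u.ravel(),v.ravel()],c)
    P=o+r*d.ravel()[:,None]; P[d.ravel()==0]=np.nan
    return P.reshape(400,640,3)
def st():
    s=arm.observe(); return s
def save(name,im): cv2.imwrite("pics/"+name+".png",im[:,:,::-1])
E
python3 - <<'E'
from h import *
im,d=arm.get_image("scene"); np.savez("sc0.npz",im=im,d=d)
crop=im[100:225,210:360]; save("b_tray",cv2.resize(crop,(750,625)[0:2],interpolation=cv2.INTER_CUBIC)[:600])
crop=im[190:380,260:540]; save("b_rot",cv2.resize(crop,(784,532),interpolation=cv2.INTER_CUBIC))
P=cloud("scene",d)
for name,(u,v) in dict(hub=(359,267),key=(298,201),tray=(258,170),dish=(341,180),flask=(228,219),bowledge=(290,265)).items(): print(name,P[v,u])
E
```

```text
hub [0.58019613 0.15775324 0.15729472]
key [ 0.5759993  -0.06861314  0.14861888]
tray [ 0.55358095 -0.29243516  0.00808123]
dish [ 0.39527156 -0.10815144  0.01763973]
flask [ 0.73476711 -0.13920737  0.14355326]
bowledge [0.69956714 0.06039673 0.17234921]
```

View pics/b_tray.png

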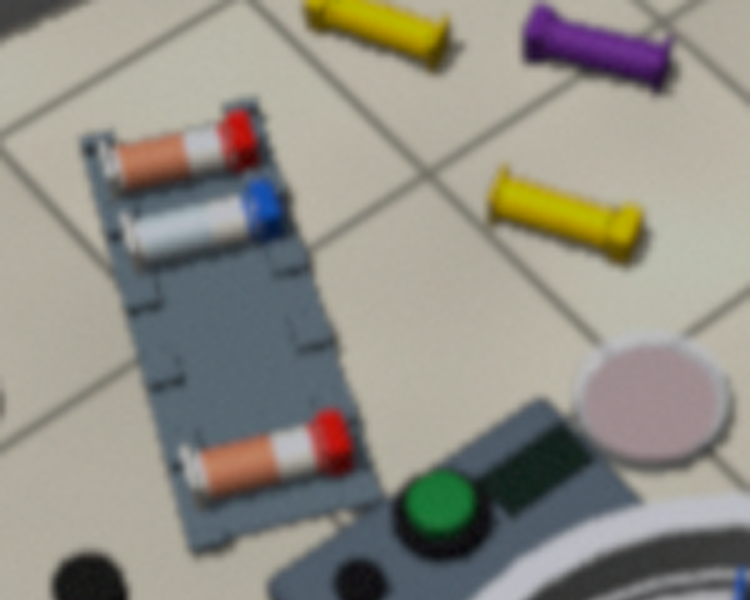

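View pics/b_rot.png

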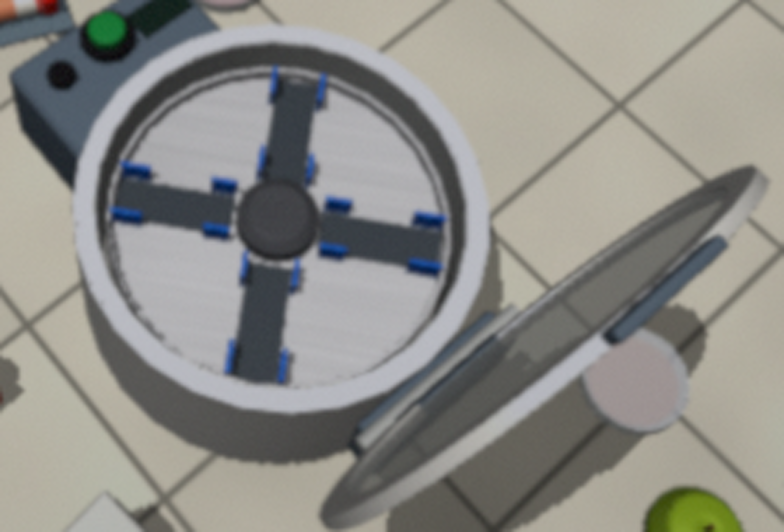

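```bash
python3 - <<'E'
from h import *
z=np.load("sc0.npz"); im,d=z["im"],z["d"]; P=cloud("scene",d)
hsv=cv2.cvtColor(im,cv2.COLOR_RGB2HSV)
m=cv2.inRange(hsv,(100,150,60),(130,255,255)); m[:200]=0; m[:,:295]=0;m[:,435:]=0
n,l,s,c=cv2.connectedComponentsWithStats(m)
# hub
g=im[230:300,330:390]
hub=P[262:275,352:367].reshape(-1,3); print("hubz",np.nanmedian(hub[:,2]))
k=cv2.inRange(cv2.cvtColor(im[240:300,330:390],cv2.COLOR_RGB2GRAY),0,75)
for i in range(1,n):
    if s[i,4]<8: continue
    w=onz("scene",c[i],0.148)[0]; print("plate",c[i].round(1),s[i,4],w.round(4))
# bowl ring circle: points height ~0.176
E=P.reshape(-1,3); q=E[(np.abs(E[:,2]-0.176)<0.004)&(np.hypot(E[:,0]-.58,E[:,1]-.158)<.2)&(np.hypot(E[:,0]-.58,E[:,1]-.158)>.13)]
A=np.c_[2*q[:,:2],np.ones(len(q))]; x=np.linalg.lstsq(A,(q[:,:2]**2).sum(1),rcond=None)[0]; print("bowl c",x[:2],np.sqrt(x[2]+x[:2]@x[:2]),len(q), q[:,2].mean())
# caps
for nm,lo,hi in (("red",(0,170,90),(6,255,255)),("blue",(100,150,80),(130,255,255)),("green",(55,120,60),(80,255,255))):
    m=cv2.inRange(hsv,lo,hi); 
    n,l,s,c=cv2.connectedComponentsWithStats(m)
    for i in range(1,n):
        if s[i,4]>12 and 100<c[i][1]<225 and 225<c[i][0]<345: print(nm,c[i].round(1),s[i,4],np.nanmedian(P[l==i],0).round(4))
# console, tray extents
r=E[(E[:,0]>.4)&(E[:,0]<.8)&(E[:,1]<0.05)&(E[:,1]>-.25)&(np.abs(E[:,2]-.125)<.006)]
print("console top",np.percentile(r,[2,98],axis=0))
np.save("cons.npy",r)
print(cv2.minAreaRect(r[:,:2].astype(np.float32)))
tm=cv2.inRange(hsv,(95,40,50),(120,140,150)); tm[:,:225]=0;tm[:,290:]=0;tm[:118]=0;tm[212:]=0
t=P[tm>0]; t=t[(t[:,2]<.02)&(t[:,1]<-.15)]; print("tray",cv2.minAreaRect(t[:,:2].astype(np.float32)),len(t), np.median(t[:,2]))
print(arm.observe()["clock"])
E
```

```text
hubz 0.15545913035656633
plate [374.4 221.1] 11 [0.4698 0.0915 0.148 ]
plate [307.7 250.5] 33 [0.6408 0.0494 0.148 ]
plate [339.8 256. ] 22 [0.5928 0.1071 0.148 ]
plate [380.2 262.7] 25 [0.5329 0.1783 0.148 ]
plate [305.1 266.1] 40 [0.6697 0.0755 0.148 ]
plate [413.2 268.3] 32 [0.485  0.2357 0.148 ]
plate [336.5 271.5] 32 [0.6234 0.131  0.148 ]
plate [378.7 278.7] 34 [0.5621 0.2042 0.148 ]
plate [411.  284.4] 42 [0.516  0.2595 0.148 ]
plate [342.1 317.5] 15 [0.6825 0.2177 0.148 ]
plate [360.4 320.6] 14 [0.6569 0.2479 0.148 ]
bowl c [0.57795058 0.15553582] 0.15576490056775982 3496 0.1757048156999205
red [257.5 126.6] 34 [ 0.4717 -0.403   0.0361]
red [276.2 186.9] 45 [ 0.5566 -0.1973  0.0358]
blue [262.6 140. ] 42 [ 0.4897 -0.3522  0.036 ]
green [297.6 199.8] 134 [ 0.5745 -0.0723  0.1483]
console top [[ 0.4904345  -0.10488474  0.12083103]
 [ 0.66368135  0.04668277  0.13071137]]
((0.6239782571792603, -0.035118117928504944), (0.1772858202457428, 0.2862158417701721), 80.71186065673828)
tray ((0.5469873547554016, -0.317190945148468), (0.2968756854534149, 0.10767488181591034), 67.38369750976562) 1801 0.0074929246530854865
0.2
```

```bash
python3 - <<'E'
from h import *
z=np.load("sc0.npz"); im,d=z["im"],z["d"]; P=cloud("scene",d).reshape(-1,3)
ims,ds=arm.get_image("side"); P2=cloud("side",ds).reshape(-1,3)
T=np.array([.59,-.2137]);u=np.array([.383,.924]);v=np.array([-.924,.383])
for Q in (P,P2):
    q=Q[(Q[:,2]>.06)&(Q[:,2]<.2)&(Q[:,1]<.0)&(np.abs(Q[:,0]-.6)<.25)]
    a=(q[:,:2]-T)@u;b=(q[:,:2]-T)@v
    for lo in np.arange(-.14,.1,.02):
        k=(b>lo)&(b<lo+.02)&(a>0)
        if k.sum(): print("v %.2f"%lo, np.percentile(a[k],1).round(3),q[k][np.argmin(a[k])].round(3))
c=np.load("cons.npy"); 
for y in np.arange(-.12,.05,.02):
    k=np.abs(c[:,1]-y)<.01
    if k.sum(): print("y %.2f"%y,c[k,0].min().round(3),c[k,0].max().round(3),c[k,2].mean().round(3))
E
```

```text
v -0.14 0.109 [ 0.742 -0.161  0.147]
v -0.12 0.099 [ 0.726 -0.164  0.144]
v -0.10 0.104 [ 0.719 -0.158  0.144]
v -0.04 0.125 [ 0.659 -0.107  0.078]
v -0.02 0.122 [ 0.638 -0.104  0.126]
v 0.00 0.115 [ 0.618 -0.105  0.122]
v 0.02 0.105 [ 0.6   -0.105  0.121]
v 0.04 0.099 [ 0.581 -0.104  0.123]
v 0.06 0.089 [ 0.55  -0.103  0.12 ]
v 0.08 0.082 [ 0.53  -0.103  0.124]
v -0.14 0.112 [ 0.745 -0.157  0.144]
v -0.12 0.103 [ 0.732 -0.162  0.141]
v -0.10 0.106 [ 0.722 -0.155  0.144]
v -0.04 0.128 [ 0.661 -0.105  0.12 ]
v -0.02 0.123 [ 0.642 -0.106  0.12 ]
v 0.00 0.117 [ 0.618 -0.103  0.12 ]
v 0.02 0.107 [ 0.596 -0.102  0.121]
v 0.04 0.105 [ 0.592 -0.102  0.122]
v 0.06 0.111 [ 0.57  -0.086  0.146]
v 0.08 0.082 [ 0.532 -0.104  0.12 ]
y -0.12 0.731 0.739 0.126
y -0.10 0.487 0.663 0.125
y -0.08 0.486 0.662 0.126
y -0.06 0.485 0.664 0.126
y -0.04 0.487 0.664 0.126
y -0.02 0.486 0.663 0.125
y 0.00 0.548 0.664 0.125
y 0.02 0.515 0.654 0.128
y 0.04 0.493 0.671 0.129
```

>>> {"api": "step_arm", "payload": {
  "plan": [
    {"wz":-0.85,"hand":0},
    {"wz":-0.85,"hand":0},
    {"wz":-0.85,"hand":0,"tz":-2},
    {"wz":-0.85,"hand":0,"tz":-2},
    {"wz":-0.85,"hand":0,"tz":-2},
    {"ty":-2},
    {"ty":-4},
    {"ty":-4},
    {"ty":-4},
    {"ty":-4}
  ]
}}

```text
invalid input at $.plan[0]: expected keys wx, wy, wz, tx, ty, tz, hand
```

>>> {"api": "step_arm", "payload": {
  "plan": [
    {"ty":-4},
    {"ty":-4},
    {"ty":-4},
    {"ty":-4},
    {"ty":-2,"tx":-4},
    {"tx":-4},
    {"tx":-2},
    {},
    {},
    {}
  ]
}}

```text
invalid input at $.plan[0]: expected keys wx, wy, wz, tx, ty, tz, hand
```

```bash
cat >> h.py <<'E'
def delta(x,y,z,yaw=None):
    """tool-frame shift (cm) from the measured pose to a world TCP target; yaw = wanted angle (deg) of tool y from world +Y, turn in units"""
    s=arm.observe(); R=Ro.from_rotvec(s["ee_rot"]).as_matrix()
    dl=(R.T@(np.array([x,y,z])-s["position"]))*100
    print("pos",s["position"].round(4),"tooly deg",np.degrees(np.arctan2(-R[0,1],R[1,1])).round(2),"toolz",R[:,2].round(3))
    print("shift cm",dl.round(2), "w",round(s["width"],3),"f",s["force"].round(1),"t",round(s["clock"],2))
    return dl
E
python3 - <<'E'
from h import *
delta(.47,.155,.3)
im,d=arm.get_image("wrist"); save("c_w",im)
im,d=arm.get_image("scene"); save("c_s",im)
E
```

```text
pos [0.2695 0.5637 0.2484] tooly deg -25.55 toolz [-0.    -0.001 -1.   ]
shift cm [-35.72 -28.23  -5.14] w 0.998 f [-0.3  1.   0.4] t 0.25
```

All keys are needed in every row.

>>> {"api": "step_arm", "payload": {
  "plan": [
    {"wx":0,"wy":0,"wz":-0.85,"tx":0,"ty":0,"tz":0,"hand":0},
    {"wx":0,"wy":0,"wz":-0.85,"tx":0,"ty":0,"tz":0,"hand":0},
    {"wx":0,"wy":0,"wz":-0.85,"tx":0,"ty":0,"tz":-2,"hand":0},
    {"wx":0,"wy":0,"wz":-0.85,"tx":0,"ty":0,"tz":-2,"hand":0},
    {"wx":0,"wy":0,"wz":-0.86,"tx":0,"ty":0,"tz":-2,"hand":0},
    {"wx":0,"wy":0,"wz":0,"tx":0,"ty":-2,"tz":0,"hand":0},
    {"wx":0,"wy":0,"wz":0,"tx":0,"ty":-4,"tz":0,"hand":0},
    {"wx":0,"wy":0,"wz":0,"tx":0,"ty":-4,"tz":0,"hand":0},
    {"wx":0,"wy":0,"wz":0,"tx":0,"ty":-4,"tz":0,"hand":0},
    {"wx":0,"wy":0,"wz":0,"tx":0,"ty":-4,"tz":0,"hand":0}
  ]
}}

```text
clock: 1.18
position: [0.2693, 0.382, 0.3086]
ee_rot: [-0.0, 3.142, -0.0]
force: [0.5, -0.6, 0.7]
width: 0.325
```

```bash
python3 - <<'E'
from h import *
delta(.33,.155,.3)
E
```

```text
pos [0.2693 0.382  0.3086] tooly deg 0.02 toolz [ 0. -0. -1.]
shift cm [ -6.06 -22.7    0.86] w 0.325 f [ 0.5 -0.6  0.7] t 1.18
```

>>> {"api": "step_arm", "payload": {
  "plan": [
    {"wx":0,"wy":0,"wz":0,"tx":-1,"ty":-4,"tz":0,"hand":0},
    {"wx":0,"wy":0,"wz":0,"tx":-1,"ty":-4,"tz":0,"hand":0},
    {"wx":0,"wy":0,"wz":0,"tx":-1,"ty":-4,"tz":0,"hand":0},
    {"wx":0,"wy":0,"wz":0,"tx":-2,"ty":-4,"tz":0,"hand":0},
    {"wx":0,"wy":0,"wz":0,"tx":-3,"ty":-3,"tz":0,"hand":0},
    {"wx":0,"wy":0,"wz":0,"tx":-3,"ty":-2,"tz":0,"hand":0},
    {"wx":0,"wy":0,"wz":0,"tx":-3,"ty":-1.7,"tz":0,"hand":0},
    {"wx":0,"wy":0,"wz":0,"tx":-3,"ty":0,"tz":0,"hand":0},
    {"wx":0,"wy":0,"wz":0,"tx":-3,"ty":0,"tz":0,"hand":0},
    {"wx":0,"wy":0,"wz":0,"tx":0,"ty":0,"tz":0,"hand":0}
  ]
}}

```text
clock: 2.02
position: [0.4723, 0.1593, 0.3086]
ee_rot: [0.005, 3.139, -0.001]
force: [-0.9, -0.1, 0.0]
width: 0.005
```

```bash
python3 - <<'E'
from h import *
delta(.47,.155,.3)
im,d=arm.get_image("wrist"); save("c_w",im)
im,d=arm.get_image("scene"); save("c_s",im)
E
```

```text
pos [0.4723 0.1593 0.3086] tooly deg -0.17 toolz [ 0.003 -0.001 -1.   ]
shift cm [ 0.23 -0.43  0.86] w 0.005 f [-0.9 -0.1  0. ] t 2.02
```

View pics/c_w.png

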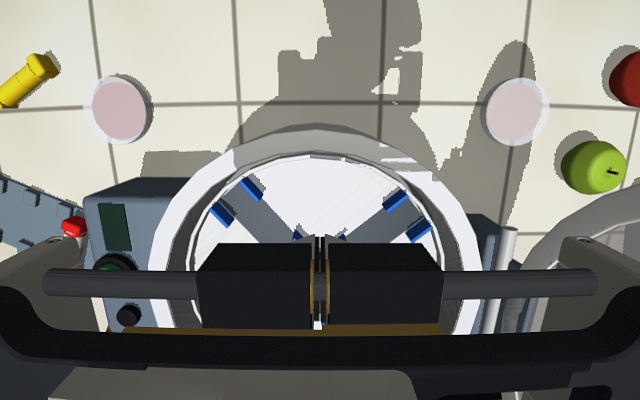

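View pics/c_s.png

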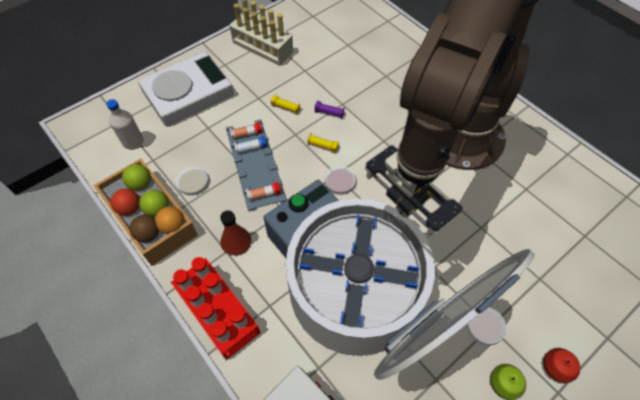

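```bash
python3 - <<'E'
import numpy as np
R=10.8; th=np.radians(178); 
for s in (0.8,1.5,2,2,2,2):
    t2=th+s/R; print(round(-R*(np.cos(t2)-np.cos(th)),2), round(R*(np.sin(t2)-np.sin(th)),2), np.degrees(t2)); th=t2
E
```

```text
-0.0 -0.8 182.24413181578387
-0.16 -1.49 190.20187897037863
-0.53 -1.92 200.8122085098383
-0.88 -1.79 211.422538049298
-1.19 -1.6 222.03286758875768
-1.47 -1.35 232.6431971282174
```

>>> {"api": "step_arm", "payload": {
  "plan": [
    {"wx":0,"wy":0,"wz":0,"tx":0.2,"ty":0,"tz":3,"hand":0},
    {"wx":0,"wy":0,"wz":0,"tx":0,"ty":0,"tz":4,"hand":0},
    {"wx":0,"wy":0,"wz":0,"tx":0,"ty":0,"tz":4,"hand":0},
    {"wx":0,"wy":0,"wz":0,"tx":0,"ty":0,"tz":2.5,"hand":0},
    {"wx":0,"wy":0,"wz":0,"tx":0,"ty":0,"tz":1.1,"hand":0},
    {"wx":0,"wy":0,"wz":0,"tx":0,"ty":0,"tz":0,"hand":0},
    {"wx":0,"wy":0,"wz":0,"tx":0,"ty":0,"tz":0,"hand":0},
    {"wx":0,"wy":0,"wz":0,"tx":0,"ty":0,"tz":0,"hand":0},
    {"wx":0,"wy":0,"wz":0,"tx":0,"ty":0,"tz":0,"hand":0},
    {"wx":0,"wy":0,"wz":0,"tx":0,"ty":0,"tz":0,"hand":0}
  ]
}}

```text
clock: 2.95
position: [0.4663, 0.1606, 0.164]
ee_rot: [-0.001, 3.14, 0.002]
force: [0.1, -0.3, 0.8]
width: 0.005
```

>>> {"api": "step_arm", "payload": {
  "plan": [
    {"wx":0,"wy":0,"wz":0,"tx":-0.4,"ty":-0.8,"tz":0,"hand":0},
    {"wx":0,"wy":0,"wz":0,"tx":-0.16,"ty":-1.5,"tz":0,"hand":0},
    {"wx":0,"wy":0,"wz":0,"tx":-0.53,"ty":-1.9,"tz":0,"hand":0},
    {"wx":0,"wy":0,"wz":0,"tx":-0.88,"ty":-1.8,"tz":0,"hand":0},
    {"wx":0,"wy":0,"wz":0,"tx":-1.2,"ty":-1.6,"tz":0,"hand":0},
    {"wx":0,"wy":0,"wz":0,"tx":-1.5,"ty":-1.35,"tz":0,"hand":0},
    {"wx":0,"wy":0,"wz":0,"tx":0,"ty":0,"tz":-3,"hand":0},
    {"wx":0,"wy":0,"wz":0,"tx":0,"ty":0,"tz":-4,"hand":0},
    {"wx":0,"wy":0,"wz":0,"tx":0,"ty":0,"tz":-4,"hand":0},
    {"wx":0,"wy":0,"wz":0,"tx":0,"ty":0,"tz":-4,"hand":0}
  ]
}}

```text
clock: 3.78
position: [0.5122, 0.0695, 0.3149]
ee_rot: [0.002, 3.142, -0.0]
force: [1.5, 1.3, -0.0]
width: 0.006
```

```bash
cat >> h.py <<'E'
HUB=np.array([.578,.1555])
def rotor(im,n="scene",c=None,rows=slice(195,345),cols=slice(285,440)):
    hsv=cv2.cvtColor(im,cv2.COLOR_RGB2HSV); m=cv2.inRange(hsv,(100,150,60),(130,255,255)); k=np.zeros_like(m);k[rows,cols]=m[rows,cols]
    v,u=np.nonzero(k); W=onz(n,np.c_[u,v],.147,c)[:,:2]-HUB; r=np.hypot(*W.T); W=W[(r>.09)&(r<.145)]
    a=np.arctan2(W[:,1],W[:,0]); return np.degrees(np.angle(np.exp(4j*a).sum()))/4, len(a)
E
python3 - <<'E'
from h import *
z=np.load("sc0.npz");print("start",rotor(z["im"]))
for i in range(5):
    t=arm.observe()["clock"]; im,d=arm.get_image("scene"); print(round(t,3),rotor(im))
save("d_s",im); delta(.47,.155,.3)
E
```

```text
start (np.float64(39.469875696370494), 194)
3.783 (np.float64(31.65786067981048), 156)
3.833 (np.float64(37.24939642384984), 134)
3.883 (np.float64(44.088044172366956), 158)
3.933 (np.float64(-38.96346739173152), 167)
3.983 (np.float64(-33.67790132016423), 185)
pos [0.5123 0.0702 0.3128] tooly deg -0.01 toolz [ 0.  0. -1.]
shift cm [4.23 8.48 1.28] w 0.005 f [-1.   0.  -0.9] t 4.03
```

>>> {"api": "step_arm", "payload": {
  "plan": [
    {"wx":0,"wy":0,"wz":0,"tx":-1,"ty":-3,"tz":0,"hand":0.42},
    {"wx":0,"wy":0,"wz":0,"tx":-1.35,"ty":-3.85,"tz":0,"hand":0.42},
    {"wx":0,"wy":0,"wz":0,"tx":-1.35,"ty":-3.85,"tz":0,"hand":0.42},
    {"wx":0,"wy":0,"wz":0,"tx":-1.35,"ty":-3.85,"tz":0,"hand":0.42},
    {"wx":0,"wy":0,"wz":0,"tx":-1.35,"ty":-3.85,"tz":0,"hand":0.42},
    {"wx":0,"wy":0,"wz":0,"tx":-1.35,"ty":-3.85,"tz":0,"hand":0.42},
    {"wx":0,"wy":0,"wz":0,"tx":-1.35,"ty":-3.85,"tz":0,"hand":0.42},
    {"wx":0,"wy":0,"wz":0,"tx":-1.35,"ty":-3.85,"tz":0,"hand":0.42},
    {"wx":0,"wy":0,"wz":0,"tx":-1.35,"ty":-3.85,"tz":0,"hand":0.42},
    {"wx":0,"wy":0,"wz":0,"tx":-1.35,"ty":-3.85,"tz":0,"hand":0.42}
  ]
}}

```text
clock: 4.87
position: [0.6436, -0.3076, 0.3105]
ee_rot: [0.001, -3.139, -0.002]
force: [0.8, 0.3, 0.6]
width: 0.421
```

>>> {"api": "step_arm", "payload": {
  "plan": [
    {"wx":0,"wy":0,"wz":0,"tx":-1.35,"ty":-3.85,"tz":0,"hand":0.42},
    {"wx":0,"wy":0,"wz":0.75,"tx":0,"ty":-1.5,"tz":0,"hand":0.42},
    {"wx":0,"wy":0,"wz":0.75,"tx":0,"ty":0,"tz":0,"hand":0.42},
    {"wx":0,"wy":0,"wz":0.75,"tx":0,"ty":0,"tz":0,"hand":0.42},
    {"wx":0,"wy":0,"wz":0.75,"tx":0,"ty":0,"tz":0,"hand":0.42},
    {"wx":0,"wy":0,"wz":0.75,"tx":0,"ty":0,"tz":0,"hand":0.42},
    {"wx":0,"wy":0,"wz":0,"tx":0,"ty":0,"tz":0,"hand":0.42},
    {"wx":0,"wy":0,"wz":0,"tx":0,"ty":0,"tz":0,"hand":0.42},
    {"wx":0,"wy":0,"wz":0,"tx":0,"ty":0,"tz":0,"hand":0.42},
    {"wx":0,"wy":0,"wz":0,"tx":0,"ty":0,"tz":0,"hand":0.42}
  ]
}}

```text
clock: 5.7
position: [0.6573, -0.3592, 0.3122]
ee_rot: [-0.61, -3.081, -0.0]
force: [-0.3, -0.7, 0.9]
width: 0.42
```

```bash
python3 - <<'E'
from h import *
delta(.66,-.36,.3)
c=arm.calibration("wrist");print("cam",-c["R"].T@c["t"])
im,d=arm.get_image("wrist"); save("e_w",im); np.savez("e_w.npz",im=im,d=d,R=c["R"],t=c["t"])
im,d=arm.get_image("scene"); save("e_s",im); print(rotor(im))
E
```

```text
pos [ 0.6573 -0.3592  0.3122] tooly deg -22.39 toolz [-0.001  0.    -1.   ]
shift cm [-0.28  0.03  1.22] w 0.42 f [-0.3 -0.7  0.9] t 5.7
cam [ 0.5888685  -0.33163562  0.44879821]
(np.float64(-40.51509305284998), 191)
```

View pics/e_w.png

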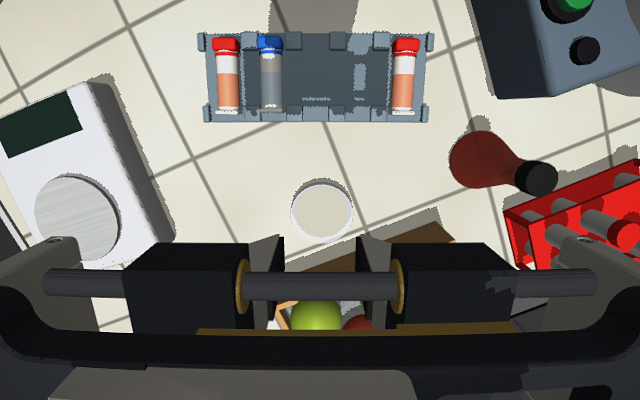

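View pics/e_s.png

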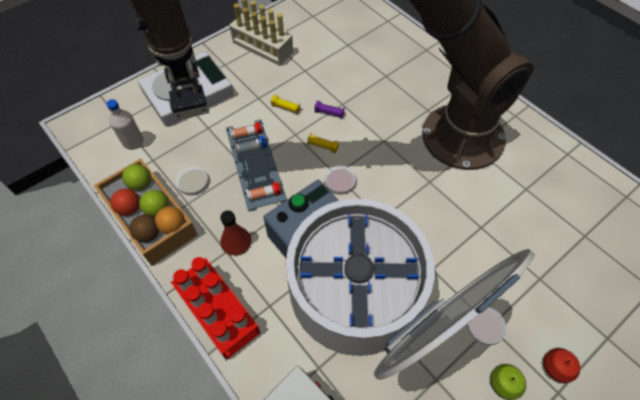

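```bash
cat > tubes.py <<'E'
from h import *
def tubes(im,d,c,box=(195,20,440,130)):
    P=cloud("wrist",d,c); x0,y0,x1,y1=box
    hsv=cv2.cvtColor(im,cv2.COLOR_RGB2HSV)
    ok=np.zeros((400,640),np.uint8); ok[y0:y1,x0:x1]=((P[y0:y1,x0:x1,2]>.022)&(P[y0:y1,x0:x1,2]<.06))*255
    n,l,s,ce=cv2.connectedComponentsWithStats(ok); out=[]
    for i in range(1,n):
        if s[i,4]<200: continue
        q=P[l==i]; r=cv2.minAreaRect(q[:,:2].astype(np.float32))
        h=hsv[l==i]; red=((h[:,0]<7)|(h[:,0]>172))&(h[:,1]>190); blu=(h[:,0]>100)&(h[:,0]<130)&(h[:,1]>170)
        out.append((r,red.sum(),blu.sum())); k=red if red.sum()>blu.sum() else blu
        print("px",ce[i].round(1),s[i,4],"c",np.round(r[0],4),"size",np.round(r[1],4),"ang",round(r[2],1),"ztop",np.percentile(q[:,2],98).round(4),"red/blue",red.sum(),blu.sum(),"cap",q[k].mean(0).round(4))
    return P,out
if __name__=="__main__":
    z=np.load("e_w.npz"); c=arm.calibration("wrist"); c["R"]=z["R"];c["t"]=z["t"]
    tubes(z["im"],z["d"],c)
E
python3 tubes.py
```

```text
px [270.6  73.1] 1740 c [ 0.5249 -0.3712] size [0.0299 0.092 ] ang 67.1 ztop 0.0374 red/blue 0 368 cap [ 0.492  -0.3566  0.0354]
px [226.6  75. ] 1741 c [ 0.5047 -0.4228] size [0.0296 0.0917] ang 66.5 ztop 0.0373 red/blue 377 0 cap [ 0.4724 -0.4068  0.0349]
px [403.5  75.8] 1736 c [ 0.5907 -0.2177] size [0.0296 0.0918] ang 67.2 ztop 0.0374 red/blue 363 0 cap [ 0.5565 -0.2048  0.0352]
```

```bash
python3 - <<'E'
from h import *
delta(.59,-.219,.2)
E
```

```text
pos [ 0.6574 -0.3593  0.3126] tooly deg -22.43 toolz [-0.  0. -1.]
shift cm [11.58 10.39 11.26] w 0.419 f [0.6 0.3 0.1] t 5.8
```

>>> {"api": "step_arm", "payload": {
  "plan": [
    {"wx":0,"wy":0,"wz":0,"tx":2,"ty":2,"tz":0,"hand":0.42},
    {"wx":0,"wy":0,"wz":0,"tx":2.5,"ty":2.2,"tz":1,"hand":0.42},
    {"wx":0,"wy":0,"wz":0,"tx":2.5,"ty":2.2,"tz":2.5,"hand":0.42},
    {"wx":0,"wy":0,"wz":0,"tx":2.5,"ty":2.2,"tz":2.5,"hand":0.42},
    {"wx":0,"wy":0,"wz":0,"tx":2.1,"ty":1.8,"tz":2.5,"hand":0.42},
    {"wx":0,"wy":0,"wz":0,"tx":0,"ty":0,"tz":2.5,"hand":0.42},
    {"wx":-0.5,"wy":0,"wz":0.03,"tx":0,"ty":0,"tz":0,"hand":0.42},
    {"wx":-0.5,"wy":0,"wz":0.03,"tx":0,"ty":0,"tz":0,"hand":0.42},
    {"wx":0,"wy":0,"wz":0,"tx":0,"ty":0,"tz":0,"hand":0.42},
    {"wx":0,"wy":0,"wz":0,"tx":0,"ty":0,"tz":0,"hand":0.42}
  ]
}}

```text
clock: 6.63
position: [0.5898, -0.2201, 0.2031]
ee_rot: [0.62, 3.054, 0.158]
force: [0.5, 0.4, -0.5]
width: 0.424
```

```bash
python3 - <<'E'
from h import *
delta(.59,-.219,.034)
im,d=arm.get_image("scene"); save("f_s",im); print(rotor(im))
c=arm.calibration("wrist"); im,d=arm.get_image("wrist"); save("f_w",im)
E
```

```text
pos [ 0.5898 -0.2201  0.2031] tooly deg -22.94 toolz [ 0.041  0.095 -0.995]
shift cm [ 0.03 -1.64 16.83] w 0.424 f [ 0.5  0.4 -0.5] t 6.63
(np.float64(9.862473716698764), 227)
```

View pics/f_w.png

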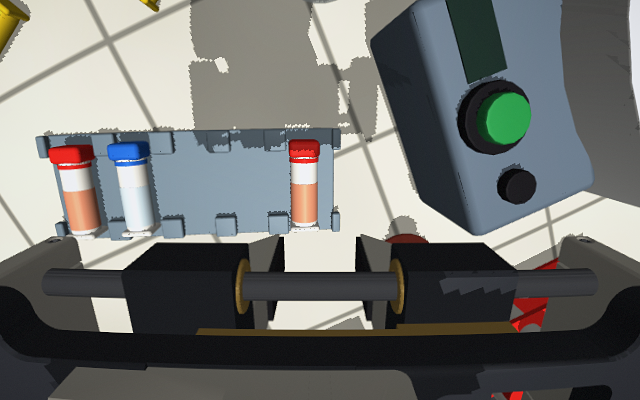

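>>> {"api": "step_arm", "payload": {
  "plan": [
    {"wx":0,"wy":0,"wz":0,"tx":0,"ty":-1.64,"tz":1.5,"hand":0.42},
    {"wx":0,"wy":0,"wz":0,"tx":0,"ty":0,"tz":3,"hand":0.42},
    {"wx":0,"wy":0,"wz":0,"tx":0,"ty":0,"tz":3,"hand":0.42},
    {"wx":0,"wy":0,"wz":0,"tx":0,"ty":0,"tz":2.5,"hand":0.42},
    {"wx":0,"wy":0,"wz":0,"tx":0,"ty":0,"tz":2,"hand":0.42},
    {"wx":0,"wy":0,"wz":0,"tx":0,"ty":0,"tz":1,"hand":0.42},
    {"wx":0,"wy":0,"wz":0,"tx":0,"ty":0,"tz":0.5,"hand":0.42},
    {"wx":0,"wy":0,"wz":0,"tx":0,"ty":0,"tz":0,"hand":0.42},
    {"wx":0,"wy":0,"wz":0,"tx":0,"ty":0,"tz":0,"hand":0.42},
    {"wx":0,"wy":0,"wz":0,"tx":0,"ty":0,"tz":0,"hand":0.42}
  ]
}}

```text
clock: 7.57
position: [0.5901, -0.2213, 0.0682]
ee_rot: [0.617, 3.053, 0.159]
force: [0.2, -0.1, -0.3]
width: 0.421
```

```bash
python3 - <<'E'
from h import *
delta(.59,-.219,.034)
im,d=arm.get_image("scene"); save("g_s",cv2.resize(im[90:290,180:420],(720,600),interpolation=cv2.INTER_CUBIC)); print(rotor(im))
c=arm.calibration("wrist"); im,d=arm.get_image("wrist"); save("g_w",im)
E
```

```text
pos [ 0.5901 -0.2213  0.0682] tooly deg -22.83 toolz [ 0.042  0.096 -0.995]
shift cm [ 0.1  -0.15  3.42] w 0.421 f [ 0.2 -0.1 -0.3] t 7.57
(np.float64(40.21499963219535), 194)
```

View pics/g_w.png

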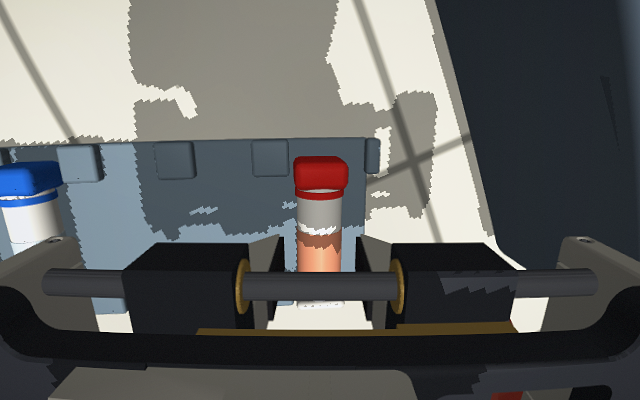

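View pics/g_s.png

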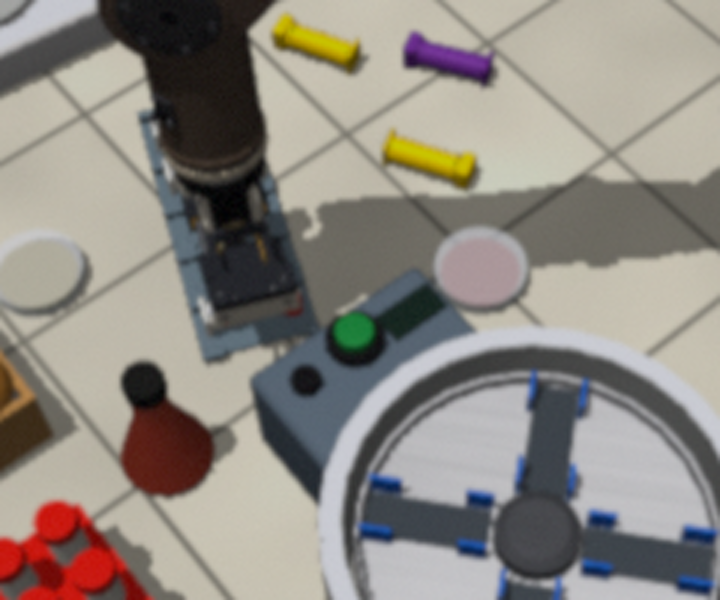

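>>> {"api": "step_arm", "payload": {
  "force": 20,
  "plan": [
    {"wx":0,"wy":0,"wz":0,"tx":0.1,"ty":-0.15,"tz":1.2,"hand":0.42},
    {"wx":0,"wy":0,"wz":0,"tx":0,"ty":0,"tz":1.2,"hand":0.42},
    {"wx":0,"wy":0,"wz":0,"tx":0,"ty":0,"tz":0.8,"hand":0.42},
    {"wx":0,"wy":0,"wz":0,"tx":0,"ty":0,"tz":0.2,"hand":0.42},
    {"wx":0,"wy":0,"wz":0,"tx":0,"ty":0,"tz":0,"hand":0.42},
    {"wx":0,"wy":0,"wz":0,"tx":0,"ty":0,"tz":0,"hand":0.2},
    {"wx":0,"wy":0,"wz":0,"tx":0,"ty":0,"tz":0,"hand":0.2},
    {"wx":0,"wy":0,"wz":0,"tx":0,"ty":0,"tz":0,"hand":0.2},
    {"wx":0,"wy":0,"wz":0,"tx":0,"ty":0,"tz":0,"hand":0.2},
    {"wx":0,"wy":0,"wz":0,"tx":0,"ty":0,"tz":0,"hand":0.2}
  ]
}}

```text
clock: 8.5
position: [0.5893, -0.2186, 0.0331]
ee_rot: [0.617, 3.055, 0.16]
force: [0.5, 0.6, -0.5]
width: 0.287
```

```bash
python3 - <<'E'
from h import *
delta(.59,-.219,.25)
E
```

```text
pos [ 0.5893 -0.2186  0.0331] tooly deg -22.85 toolz [ 0.041  0.096 -0.995]
shift cm [ -0.09   2.26 -21.58] w 0.287 f [ 0.5  0.6 -0.5] t 8.5
```

>>> {"api": "step_arm", "payload": {
  "plan": [
    {"wx":0,"wy":0,"wz":0,"tx":0,"ty":0.1,"tz":-1,"hand":0.2},
    {"wx":0,"wy":0,"wz":0,"tx":0,"ty":0.2,"tz":-2,"hand":0.2},
    {"wx":0,"wy":0,"wz":0,"tx":0,"ty":0.2,"tz":-3,"hand":0.2},
    {"wx":0,"wy":0,"wz":0,"tx":0,"ty":0.3,"tz":-3,"hand":0.2},
    {"wx":0,"wy":0,"wz":0,"tx":0,"ty":0.3,"tz":-3,"hand":0.2},
    {"wx":0,"wy":0,"wz":0,"tx":0,"ty":0.3,"tz":-3,"hand":0.2},
    {"wx":0,"wy":0,"wz":0,"tx":0,"ty":0.3,"tz":-3,"hand":0.2},
    {"wx":0.5,"wy":0,"wz":0,"tx":0,"ty":0.3,"tz":-3,"hand":0.2},
    {"wx":0.5,"wy":0,"wz":0,"tx":0,"ty":0,"tz":0,"hand":0.2},
    {"wx":0,"wy":0,"wz":0,"tx":0,"ty":0,"tz":0,"hand":0.2}
  ]
}}

```text
clock: 9.33
position: [0.5903, -0.2186, 0.2464]
ee_rot: [0.616, 3.077, -0.002]
force: [0.3, 1.7, -1.1]
width: 0.288
```

```bash
python3 - <<'E'
from h import *
delta(.59,-.219,.25)
im,d=arm.get_image("scene"); np.savez("h_s.npz",im=im,d=d); save("h_s",cv2.resize(im[90:340,180:480],(720,600),interpolation=cv2.INTER_CUBIC)); print(rotor(im))
c=arm.calibration("wrist"); im,d=arm.get_image("wrist"); save("h_w",im)
E
```

```text
pos [ 0.5903 -0.2186  0.2464] tooly deg -22.65 toolz [ 0.003 -0.002 -1.   ]
shift cm [ 0.   -0.05 -0.36] w 0.288 f [ 0.3  1.7 -1.1] t 9.33
(np.float64(-41.733379869638526), 191)
```

View pics/h_w.png

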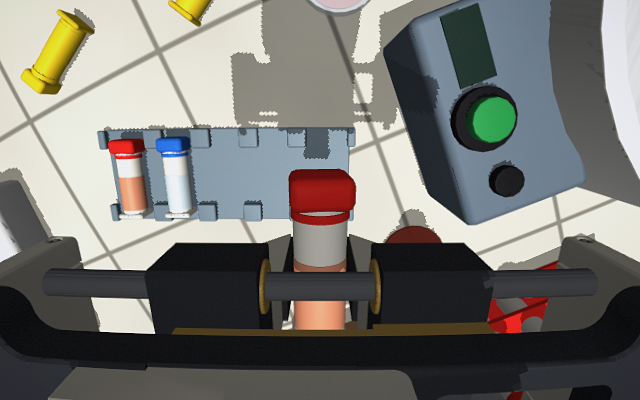

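View pics/h_s.png

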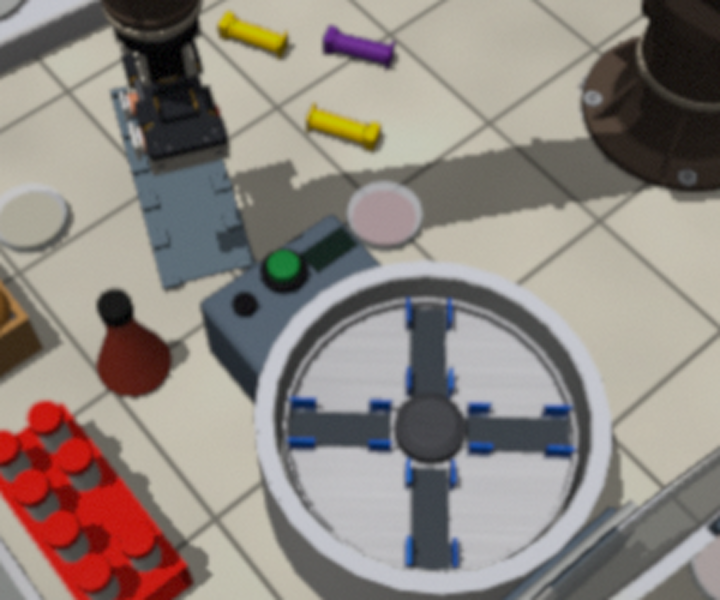

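```bash
python3 - <<'E'
from h import *
delta(.641,.099,.25)
im,d=arm.get_image("scene"); print(rotor(im))
E
```

```text
pos [ 0.5882 -0.2193  0.2436] tooly deg -22.75 toolz [-0.     0.002 -1.   ]
shift cm [ 7.44 31.39 -0.58] w 0.284 f [-0.1 -0.6 -1.1] t 9.43
(np.float64(-41.695563660115795), 188)
```

>>> {"api": "step_arm", "payload": {
  "plan": [
    {"wx":0,"wy":0,"wz":0,"tx":0.4,"ty":2,"tz":-0.6,"hand":0.2},
    {"wx":0,"wy":0,"wz":0,"tx":0.8,"ty":3.3,"tz":0,"hand":0.2},
    {"wx":0,"wy":0,"wz":0,"tx":0.8,"ty":3.3,"tz":0,"hand":0.2},
    {"wx":0,"wy":0,"wz":0,"tx":0.8,"ty":3.3,"tz":0,"hand":0.2},
    {"wx":0,"wy":0,"wz":0,"tx":0.8,"ty":3.3,"tz":0,"hand":0.2},
    {"wx":0,"wy":0,"wz":0,"tx":0.8,"ty":3.3,"tz":0,"hand":0.2},
    {"wx":0,"wy":0,"wz":0,"tx":0.8,"ty":3.3,"tz":0,"hand":0.2},
    {"wx":0,"wy":0,"wz":0,"tx":0.8,"ty":3.3,"tz":0,"hand":0.2},
    {"wx":0,"wy":0,"wz":0,"tx":0.8,"ty":3.3,"tz":0,"hand":0.2},
    {"wx":0,"wy":0,"wz":0,"tx":0.6,"ty":3,"tz":0,"hand":0.2}
  ]
}}

```text
clock: 10.32
position: [0.6413, 0.099, 0.2485]
ee_rot: [-0.623, -3.076, -0.001]
force: [0.7, 0.7, -1.1]
width: 0.284
```

```bash
python3 - <<'E'
from h import *
delta(.641,.099,.25)
im,d=arm.get_image("scene"); print(rotor(im)); save("i_s",im)
c=arm.calibration("wrist"); im,d=arm.get_image("wrist"); save("i_w",im); np.savez("i_w.npz",im=im,d=d,R=c["R"],t=c["t"])
E
```

```text
pos [0.6413 0.099  0.2485] tooly deg -22.89 toolz [-0.003  0.001 -1.   ]
shift cm [ 0.03 -0.01 -0.15] w 0.284 f [ 0.7  0.7 -1.1] t 10.32
(np.float64(-39.811318207799374), 158)
```

View pics/i_w.png

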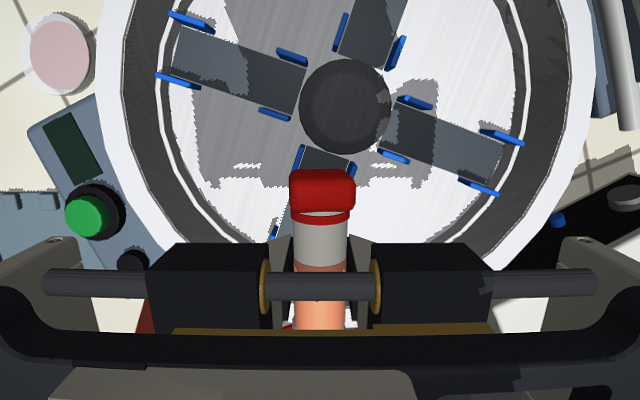

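View pics/i_s.png

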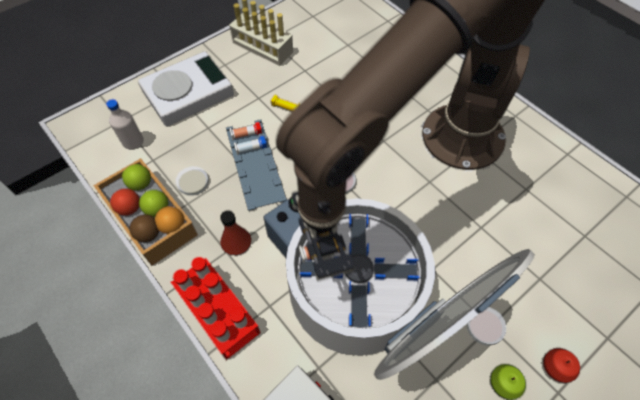

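```bash
cat > rot.py <<'E'
from h import *
def wrot(im,d,c,verbose=True):
    P=cloud("wrist",d,c); hsv=cv2.cvtColor(im,cv2.COLOR_RGB2HSV)
    h=(np.abs(P[:,:,2]-.156)<.004)&(np.hypot(P[:,:,0]-HUB[0],P[:,:,1]-HUB[1])<.05)&(hsv[:,:,1]<90)&(hsv[:,:,2]<120)
    hp=P[h]; (hx,hy),r=cv2.minEnclosingCircle(hp[:,:2].astype(np.float32)); 
    if verbose: print("hub",round(hx,4),round(hy,4),"r",round(r,4),"z",np.median(hp[:,2]).round(4),len(hp))
    m=cv2.inRange(hsv,(100,120,40),(130,255,255))
    Q=P[(m>0)&(np.hypot(P[:,:,0]-HUB[0],P[:,:,1]-HUB[1])<.142)&(P[:,:,2]>.149)&(P[:,:,2]<.159)]
    return np.array([hx,hy]),Q
def ang(Q,C):
    W=Q[:,:2]-C; r=np.hypot(*W.T); a=np.arctan2(W[:,1],W[:,0]); W=W[r>.1]; a=a[r>.1]
    out=[]
    a0=np.degrees(np.angle(np.exp(4j*a).sum()))/4
    for k in range(4):
        b=a0+90*k; dd=(np.degrees(a)-b+180)%360-180; s=np.abs(dd)<20
        if s.sum()<5: continue
        t=np.hypot(*W[s].T)*np.sin(np.radians(dd[s])); out.append((round(b%360,1),int(s.sum()),t.min().round(4),t.max().round(4),(np.median(t[t>0])/2+np.median(t[t<0])/2).round(4) if (t>0).any() and (t<0).any() else None))
    return a0,out
if __name__=="__main__":
    import sys
    c=arm.calibration("wrist"); im,d=arm.get_image("wrist")
    C,Q=wrot(im,d,c); print(ang(Q,C)); print(ang(Q,HUB))
E
python3 - <<'E'
from rot import *
z=np.load("i_w.npz"); c=arm.calibration("wrist"); c["R"]=z["R"];c["t"]=z["t"]
C,Q=wrot(z["im"],z["d"],c); print(ang(Q,C)); print(ang(Q,HUB)); print(np.median(Q[:,2]))
E
python3 rot.py
```

```text
hub 0.5697 0.1501 r 0.0396 z 0.1562 5597
(np.float64(-41.696287175150594), [(np.float64(318.3), 36, np.float64(-0.0141), np.float64(-0.0103), None), (np.float64(48.3), 395, np.float64(-0.0261), np.float64(0.019), np.float64(-0.0037)), (np.float64(228.3), 499, np.float64(-0.0185), np.float64(0.027), np.float64(0.0043))])
(np.float64(-41.99399126647387), [(np.float64(318.0), 36, np.float64(-0.023), np.float64(-0.0193), None), (np.float64(48.0), 395, np.float64(-0.0229), np.float64(0.0222), np.float64(-0.0006)), (np.float64(228.0), 499, np.float64(-0.0204), np.float64(0.0251), np.float64(0.0024))])
0.1543160233940217
hub 0.5767 0.1546 r 0.0486 z 0.1562 5622
(np.float64(-41.859555944246466), [(np.float64(318.1), 27, np.float64(-0.0219), np.float64(-0.0187), None), (np.float64(48.1), 379, np.float64(-0.0238), np.float64(0.0214), np.float64(-0.0016)), (np.float64(228.1), 477, np.float64(-0.0198), np.float64(0.0251), np.float64(0.0028))])
(np.float64(-41.894548687073346), [(np.float64(318.1), 27, np.float64(-0.0234), np.float64(-0.0202), None), (np.float64(48.1), 379, np.float64(-0.0234), np.float64(0.0218), np.float64(-0.0011)), (np.float64(228.1), 477, np.float64(-0.0201), np.float64(0.0248), np.float64(0.0025))])
```

```bash
cat >> rot.py <<'E'
def hubfit(im,d,c):
    P=cloud("wrist",d,c); g=cv2.cvtColor(im,cv2.COLOR_RGB2GRAY)
    h=((np.abs(P[:,:,2]-.156)<.003)&(np.hypot(P[:,:,0]-HUB[0],P[:,:,1]-HUB[1])<.055)&(g<90)).astype(np.uint8)
    h=cv2.morphologyEx(h,cv2.MORPH_OPEN,np.ones((7,7))); n,l,s,ce=cv2.connectedComponentsWithStats(h); i=1+np.argmax(s[1:,4])
    ct=max(cv2.findContours((l==i).astype(np.uint8),0,cv2.CHAIN_APPROX_NONE)[0],key=len)
    X=onz("wrist",ct.reshape(-1,2),.156,c)[:,:2]; A=np.c_[2*X,np.ones(len(X))]
    x=np.linalg.lstsq(A,(X**2).sum(1),rcond=None)[0]
    return x[:2],np.sqrt(x[2]+x[:2]@x[:2])
E
python3 - <<'E'
from rot import *
z=np.load("i_w.npz"); c=arm.calibration("wrist"); c["R"]=z["R"];c["t"]=z["t"]
print(hubfit(z["im"],z["d"],c))
C,Q=wrot(z["im"],z["d"],c,0)
# scene angle with unobstructed view earlier
z=np.load("h_s.npz"); print(rotor(z["im"]))
E
```

```text
(array([0.57769501, 0.15316382]), np.float64(0.026451212439060946))
(np.float64(-41.733379869638526), 191)
```

>>> {"api": "step_arm", "payload": {
  "plan": [
    {"wx":0,"wy":0,"wz":0.8,"tx":0,"ty":0,"tz":0,"hand":0.2},
    {"wx":0,"wy":0,"wz":0.8,"tx":0,"ty":0,"tz":0,"hand":0.2},
    {"wx":0,"wy":0,"wz":0.8,"tx":0,"ty":0,"tz":0,"hand":0.2},
    {"wx":0,"wy":0,"wz":0.75,"tx":0,"ty":0,"tz":0,"hand":0.2},
    {"wx":0,"wy":0,"wz":0,"tx":0,"ty":0,"tz":1,"hand":0.2},
    {"wx":0,"wy":0,"wz":0,"tx":0,"ty":0,"tz":2,"hand":0.2},
    {"wx":0,"wy":0,"wz":0,"tx":0,"ty":0,"tz":1,"hand":0.2},
    {"wx":0,"wy":0,"wz":0,"tx":0,"ty":0,"tz":0,"hand":0.2},
    {"wx":0,"wy":0,"wz":0,"tx":0,"ty":0,"tz":0,"hand":0.2},
    {"wx":0,"wy":0,"wz":0,"tx":0,"ty":0,"tz":0,"hand":0.2}
  ]
}}

```text
clock: 11.3
position: [0.6423, 0.0971, 0.2101]
ee_rot: [-1.119, -2.935, -0.0]
force: [1.4, -0.5, -0.4]
width: 0.287
```

```bash
python3 - <<'E'
from rot import *
delta(.6406,.0985,.158)
im,d=arm.get_image("wrist"); save("j_w",im);c=arm.calibration("wrist")
C,Q=wrot(im,d,c,0); print(ang(Q,np.array([.5785,.154])))
E
```

```text
pos [0.6423 0.0971 0.2101] tooly deg -41.75 toolz [ 0.  0. -1.]
shift cm [ 0.22 -0.01  5.21] w 0.287 f [ 1.4 -0.5 -0.4] t 11.3
(np.float64(-41.36734145405971), [(np.float64(48.6), 665, np.float64(-0.023), np.float64(0.0222), np.float64(-0.0007)), (np.float64(228.6), 653, np.float64(-0.0228), np.float64(0.0222), np.float64(-0.0001))])
```

View pics/j_w.png

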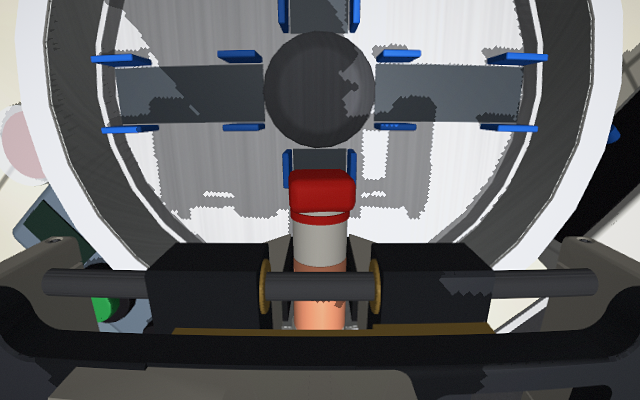

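```bash
python3 - <<'E'
from rot import *
im=cv2.imread("pics/j_w.png")
H=onz("wrist",[[320,89],[263,89],[377,89],[320,31],[320,147]],.156); print(H.round(4)); print(np.linalg.norm(H[1]-H[2]),np.linalg.norm(H[3]-H[4]), (H[1]+H[2]+H[3]+H[4])/4)
p=arm.observe()["position"]; print(np.hypot(*(p[:2]-H[0,:2])))
E
```

```text
[[0.5783 0.1546 0.156 ]
 [0.5565 0.1303 0.156 ]
 [0.6    0.1791 0.156 ]
 [0.5553 0.1751 0.156 ]
 [0.603  0.1326 0.156 ]]
0.06537877472509686 0.06396192709506414 [0.57870085 0.15428688 0.156     ]
0.08603996987683951
```

>>> {"api": "step_arm", "payload": {
  "plan": [
    {"wx":0,"wy":0,"wz":0,"tx":0.25,"ty":0,"tz":0,"hand":0.2},
    {"wx":0,"wy":0,"wz":0,"tx":0,"ty":0,"tz":1,"hand":0.2},
    {"wx":0,"wy":0,"wz":0,"tx":0,"ty":0,"tz":1,"hand":0.2},
    {"wx":0,"wy":0,"wz":0,"tx":0,"ty":0,"tz":1,"hand":0.2},
    {"wx":0,"wy":0,"wz":0,"tx":0,"ty":0,"tz":0.8,"hand":0.2},
    {"wx":0,"wy":0,"wz":0,"tx":0,"ty":0,"tz":0.6,"hand":0.2},
    {"wx":0,"wy":0,"wz":0,"tx":0,"ty":0,"tz":0.4,"hand":0.2},
    {"wx":0,"wy":0,"wz":0,"tx":0,"ty":0,"tz":0.3,"hand":0.2},
    {"wx":0,"wy":0,"wz":0,"tx":0,"ty":0,"tz":0,"hand":0.2},
    {"wx":0,"wy":0,"wz":0,"tx":0,"ty":0,"tz":0,"hand":0.2}
  ]
}}

```text
clock: 12.18
position: [0.6404, 0.0994, 0.1588]
ee_rot: [1.119, 2.935, 0.0]
force: [0.6, 0.1, -1.2]
width: 0.283
```

```bash
python3 - <<'E'
from rot import *
delta(.6406,.0985,.158)
im,d=arm.get_image("wrist"); save("k_w",im)
E
```

```text
pos [0.6404 0.0994 0.1588] tooly deg -41.75 toolz [ 0.  0. -1.]
shift cm [-0.07 -0.05  0.08] w 0.283 f [ 0.6  0.1 -1.2] t 12.18
```

View pics/k_w.png

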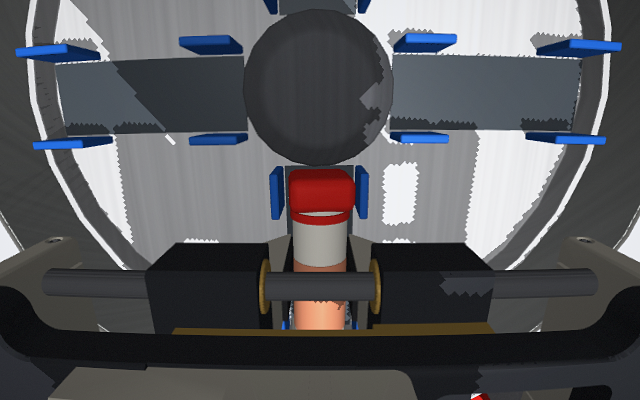

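>>> {"api": "step_arm", "payload": {
  "plan": [
    {"wx":0,"wy":0,"wz":0,"tx":-0.05,"ty":0,"tz":0.1,"hand":0.2},
    {"wx":0,"wy":0,"wz":0,"tx":0,"ty":0,"tz":0,"hand":0.42},
    {"wx":0,"wy":0,"wz":0,"tx":0,"ty":0,"tz":0,"hand":0.42},
    {"wx":0,"wy":0,"wz":0,"tx":0,"ty":0,"tz":0,"hand":0.42},
    {"wx":0,"wy":0,"wz":0,"tx":0,"ty":0,"tz":-1,"hand":0.42},
    {"wx":0,"wy":0,"wz":0,"tx":0,"ty":0,"tz":-2,"hand":0.42},
    {"wx":0,"wy":0,"wz":0,"tx":0,"ty":0,"tz":-3,"hand":0.42},
    {"wx":0,"wy":0,"wz":0,"tx":0,"ty":0,"tz":-3,"hand":0.42},
    {"wx":0,"wy":0,"wz":0,"tx":0,"ty":0,"tz":-3,"hand":0.42},
    {"wx":0,"wy":0,"wz":0,"tx":0,"ty":0,"tz":-1,"hand":0.42}
  ]
}}

```text
clock: 13.07
position: [0.6423, 0.0986, 0.2934]
ee_rot: [1.118, 2.93, 0.005]
force: [0.6, -0.2, 0.6]
width: 0.42
```

```bash
python3 - <<'E'
from rot import *
delta(.657,-.359,.31)
im,d=arm.get_image("wrist"); save("l_w",im)
im,d=arm.get_image("scene"); save("l_s",cv2.resize(im[90:340,180:480],(720,600),interpolation=cv2.INTER_CUBIC))
E
```

```text
pos [0.6423 0.0986 0.2934] tooly deg -41.77 toolz [ 0.006  0.001 -1.   ]
shift cm [-31.59 -33.14  -1.71] w 0.42 f [ 0.6 -0.2  0.6] t 13.07
```

View pics/l_w.png

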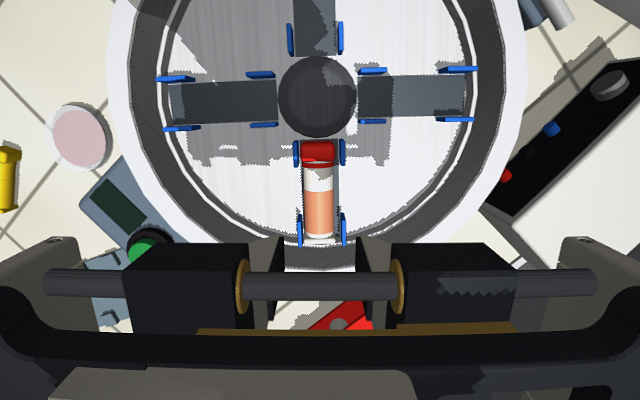

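View pics/l_s.png

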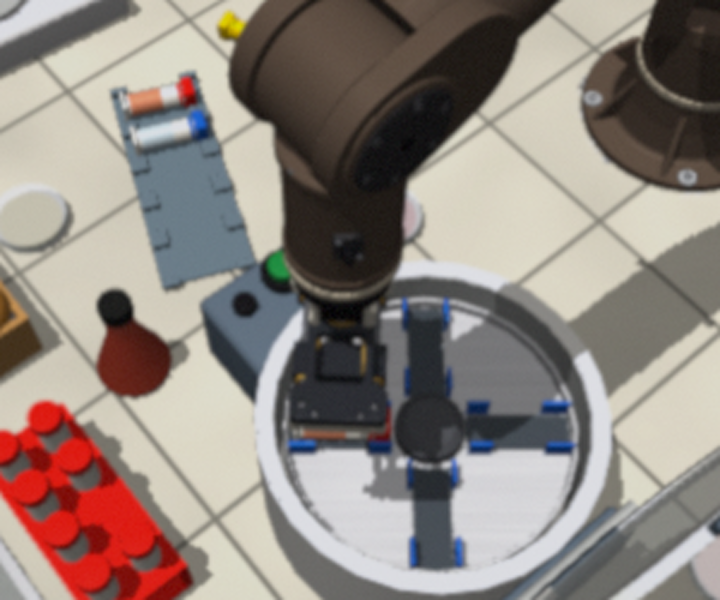

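>>> {"api": "step_arm", "payload": {
  "plan": [
    {"wx":0,"wy":0,"wz":-0.8,"tx":0,"ty":0,"tz":-1,"hand":0.42},
    {"wx":0,"wy":0,"wz":-0.8,"tx":0,"ty":0,"tz":0,"hand":0.42},
    {"wx":0,"wy":0,"wz":-0.8,"tx":0,"ty":0,"tz":0,"hand":0.42},
    {"wx":0,"wy":0,"wz":-0.77,"tx":0,"ty":0,"tz":0,"hand":0.42},
    {"wx":0,"wy":0,"wz":0,"tx":-0.3,"ty":-2.5,"tz":0,"hand":0.42},
    {"wx":0,"wy":0,"wz":0,"tx":-0.55,"ty":-3.9,"tz":0,"hand":0.42},
    {"wx":0,"wy":0,"wz":0,"tx":-0.55,"ty":-3.9,"tz":0,"hand":0.42},
    {"wx":0,"wy":0,"wz":0,"tx":-0.55,"ty":-3.9,"tz":0,"hand":0.42},
    {"wx":0,"wy":0,"wz":0,"tx":-0.55,"ty":-3.9,"tz":0,"hand":0.42},
    {"wx":0,"wy":0,"wz":0,"tx":-0.55,"ty":-3.9,"tz":0,"hand":0.42}
  ]
}}

```text
clock: 14.0
position: [0.5823, -0.1171, 0.2965]
ee_rot: [-0.618, -3.078, 0.0]
force: [0.3, -0.2, 0.6]
width: 0.42
```

>>> {"api": "step_arm", "payload": {
  "plan": [
    {"wx":0,"wy":0,"wz":0,"tx":-0.55,"ty":-3.9,"tz":0,"hand":0.42},
    {"wx":0,"wy":0,"wz":0,"tx":-0.55,"ty":-3.9,"tz":0,"hand":0.42},
    {"wx":0,"wy":0,"wz":0,"tx":-0.55,"ty":-3.9,"tz":0,"hand":0.42},
    {"wx":0,"wy":0,"wz":0,"tx":-0.55,"ty":-3.9,"tz":0,"hand":0.42},
    {"wx":0,"wy":0,"wz":0,"tx":-0.55,"ty":-3.9,"tz":0,"hand":0.42},
    {"wx":0,"wy":0,"wz":0,"tx":-0.55,"ty":-3.9,"tz":0,"hand":0.42},
    {"wx":0,"wy":0,"wz":0,"tx":-0.55,"ty":-3.9,"tz":1,"hand":0.42},
    {"wx":0,"wy":0,"wz":0,"tx":-0.55,"ty":-3,"tz":2,"hand":0.42},
    {"wx":0,"wy":0,"wz":0,"tx":0,"ty":0,"tz":1,"hand":0.42},
    {"wx":0,"wy":0,"wz":0,"tx":0,"ty":0,"tz":0,"hand":0.42}
  ]
}}

```text
clock: 14.83
position: [0.5044, -0.4131, 0.2537]
ee_rot: [-0.624, -3.072, -0.003]
force: [-0.9, 1.2, 0.1]
width: 0.419
```

```bash
python3 - <<'E'
from tubes import *
delta(.5047,-.4228,.24)
c=arm.calibration("wrist"); im,d=arm.get_image("wrist"); save("m_w",im); np.savez("m_w.npz",im=im,d=d,R=c["R"],t=c["t"])
tubes(im,d,c,(150,0,639,235))
im,d=arm.get_image("scene"); print(rotor(im)); save("m_s",im)
E
```

```text
pos [ 0.5044 -0.4131  0.2537] tooly deg -22.98 toolz [-0.006  0.003 -1.   ]
shift cm [-0.42 -0.88  1.37] w 0.419 f [-0.9  1.2  0.1] t 14.83
px [391.4  10.6] 637 c [ 0.3648 -0.2717] size [0.0295 0.0337] ang 34.1 ztop 0.0313 red/blue 0 0 cap [nan nan nan]
px [242.8  52.3] 2099 c [ 0.3459 -0.436 ] size [0.0298 0.0926] ang 25.3 ztop 0.0312 red/blue 0 0 cap [nan nan nan]
px [591.3 120.7] 3992 c [ 0.555  -0.0946] size [0.0814 0.1999] ang 62.2 ztop 0.0593 red/blue 0 0 cap [nan nan nan]
px [301.4 189.3] 1861 c [ 0.5096 -0.4385] size [0.0293 0.092 ] ang 66.4 ztop 0.0374 red/blue 436 0 cap [ 0.4758 -0.4232  0.035 ]
px [348.7 187.8] 1859 c [ 0.5291 -0.3862] size [0.03   0.0905] ang 67.4 ztop 0.0375 red/blue 0 445 cap [ 0.4956 -0.3726  0.0352]
px [167.4 212.5] 1670 c [ 0.4726 -0.5973] size [0.0326 0.0695] ang 83.8 ztop 0.0568 red/blue 0 0 cap [nan nan nan]
(np.float64(-38.65280795611071), 195)tubes.py:12: RuntimeWarning: Mean of empty slice.
  print("px",ce[i].round(1),s[i,4],"c",np.round(r[0],4),"size",np.round(r[1],4),"ang",round(r[2],1),"ztop",np.percentile(q[:,2],98).round(4),"red/blue",red.sum(),blu.sum(),"cap",q[k].mean(0).round(4))
  ret = um.true_divide(
```

View pics/m_w.png

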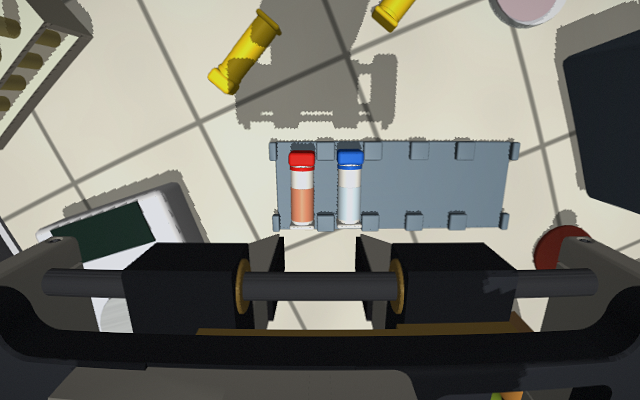

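View pics/m_s.png

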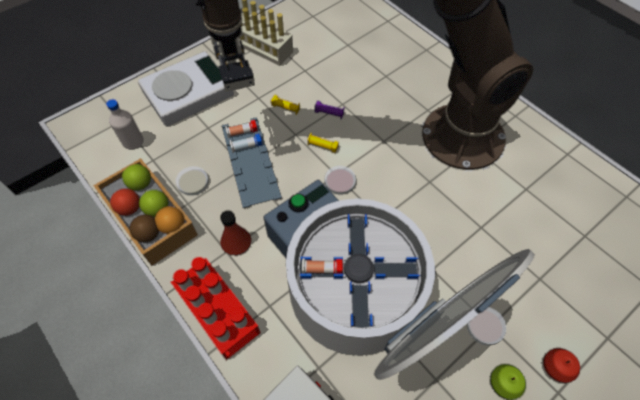

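```bash
python3 - <<'E'
from h import *
z=np.load("m_w.npz"); c=arm.calibration("wrist"); c["R"]=z["R"];c["t"]=z["t"]
P=cloud("wrist",z["d"],c)[:240].reshape(-1,3); T=np.array([.5096,-.4385]);u=np.array([.389,.921]);v=np.array([-.921,.389])
im,d=arm.get_image("scene"); P=np.r_[P,cloud("scene",d).reshape(-1,3)]
q=P[(P[:,2]>.06)&(P[:,2]<.1)]; a=(q[:,:2]-T)@u; b=(q[:,:2]-T)@v
k=(np.abs(b)<.05)&(a<-.03)&(a>-.3); print(np.sort(a[k])[-30::5])
delta(.5096,-.4385,.033)
E
```

```text
[-0.26586863 -0.24995431 -0.23647213 -0.21743694 -0.20499845 -0.17245885]
pos [ 0.508  -0.4107  0.2574] tooly deg -22.63 toolz [-0.001  0.001 -1.   ]
shift cm [-1.24 -2.52 22.44] w 0.416 f [-0.3  0.6  0.8] t 14.98
```

>>> {"api": "step_arm", "payload": {
  "plan": [
    {"wx":0,"wy":0,"wz":0,"tx":-0.6,"ty":-1.2,"tz":1.5,"hand":0.42},
    {"wx":0,"wy":0,"wz":0,"tx":-0.64,"ty":-1.3,"tz":2.5,"hand":0.42},
    {"wx":0,"wy":0,"wz":0,"tx":0,"ty":0,"tz":3,"hand":0.42},
    {"wx":0,"wy":0,"wz":0,"tx":0,"ty":0,"tz":3,"hand":0.42},
    {"wx":0,"wy":0,"wz":0,"tx":0,"ty":0,"tz":3,"hand":0.42},
    {"wx":0,"wy":0,"wz":0,"tx":0,"ty":0,"tz":2,"hand":0.42},
    {"wx":0,"wy":0,"wz":0,"tx":0,"ty":0,"tz":1,"hand":0.42},
    {"wx":0,"wy":0,"wz":0,"tx":0,"ty":0,"tz":0,"hand":0.42},
    {"wx":0,"wy":0,"wz":0,"tx":0,"ty":0,"tz":0,"hand":0.42},
    {"wx":0,"wy":0,"wz":0,"tx":0,"ty":0,"tz":0,"hand":0.42}
  ]
}}

```text
clock: 15.82
position: [0.5102, -0.4405, 0.0998]
ee_rot: [0.617, 3.078, -0.002]
force: [-0.7, -0.2, 0.2]
width: 0.419
```

```bash
python3 - <<'E'
from tubes import *
delta(.5096,-.4385,.033)
c=arm.calibration("wrist"); im,d=arm.get_image("wrist"); save("n_w",im)
hsv=cv2.cvtColor(im,cv2.COLOR_RGB2HSV); P=cloud("wrist",d,c)
m=((hsv[:,:,0]<7)|(hsv[:,:,0]>172))&(hsv[:,:,1]>190)&(P[:,:,2]>.02)&(P[:,:,2]<.06); m[250:]=0
print(cv2.minAreaRect(P[m][:,:2].astype(np.float32)),m.sum())
E
```

```text
pos [ 0.5102 -0.4405  0.0998] tooly deg -22.68 toolz [ 0.002 -0.002 -1.   ]
shift cm [0.15 0.16 6.68] w 0.419 f [-0.7 -0.2  0.2] t 15.82
((0.4768885374069214, -0.42444249987602234), (0.02854510210454464, 0.021210022270679474), 66.25513458251953) 1363
```

View pics/n_w.png

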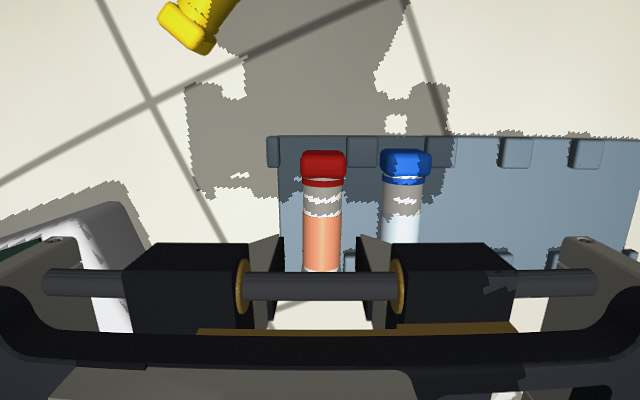

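>>> {"api": "step_arm", "payload": {
  "force": 20,
  "plan": [
    {"wx":0,"wy":0,"wz":0,"tx":0.1,"ty":0.1,"tz":2,"hand":0.42},
    {"wx":0,"wy":0,"wz":0,"tx":0,"ty":0,"tz":2,"hand":0.42},
    {"wx":0,"wy":0,"wz":0,"tx":0,"ty":0,"tz":1.5,"hand":0.42},
    {"wx":0,"wy":0,"wz":0,"tx":0,"ty":0,"tz":1.1,"hand":0.42},
    {"wx":0,"wy":0,"wz":0,"tx":0,"ty":0,"tz":0,"hand":0.42},
    {"wx":0,"wy":0,"wz":0,"tx":0,"ty":0,"tz":0,"hand":0.2},
    {"wx":0,"wy":0,"wz":0,"tx":0,"ty":0,"tz":0,"hand":0.2},
    {"wx":0,"wy":0,"wz":0,"tx":0,"ty":0,"tz":0,"hand":0.2},
    {"wx":0,"wy":0,"wz":0,"tx":0,"ty":0,"tz":0,"hand":0.2},
    {"wx":0,"wy":0,"wz":0,"tx":0,"ty":0,"tz":0,"hand":0.2}
  ]
}}

```text
clock: 16.7
position: [0.5091, -0.4394, 0.0331]
ee_rot: [0.619, 3.078, -0.002]
force: [-1.2, 0.4, 6.1]
width: 0.291
```

```bash
python3 - <<'E'
from h import *
delta(.5096,-.4385,.25)
E
```

```text
pos [ 0.5091 -0.4394  0.0331] tooly deg -22.73 toolz [ 0.001 -0.001 -1.   ]
shift cm [ -0.05   0.09 -21.69] w 0.291 f [-1.2  0.4  6.1] t 16.7
```

>>> {"api": "step_arm", "payload": {
  "plan": [
    {"wx":0,"wy":0,"wz":0,"tx":0,"ty":0,"tz":-1,"hand":0.2},
    {"wx":0,"wy":0,"wz":0,"tx":0,"ty":0,"tz":-2,"hand":0.2},
    {"wx":0,"wy":0,"wz":0,"tx":0,"ty":0,"tz":-3,"hand":0.2},
    {"wx":0,"wy":0,"wz":0,"tx":0,"ty":0,"tz":-3.5,"hand":0.2},
    {"wx":0,"wy":0,"wz":0,"tx":0,"ty":0,"tz":-3.5,"hand":0.2},
    {"wx":0,"wy":0,"wz":0,"tx":0,"ty":0,"tz":-3.5,"hand":0.2},
    {"wx":0,"wy":0,"wz":0,"tx":0,"ty":0,"tz":-3.5,"hand":0.2},
    {"wx":0,"wy":0,"wz":0,"tx":0,"ty":0,"tz":-2,"hand":0.2},
    {"wx":0,"wy":0,"wz":0,"tx":0,"ty":0,"tz":0,"hand":0.2},
    {"wx":0,"wy":0,"wz":0,"tx":0,"ty":0,"tz":0,"hand":0.2}
  ]
}}

```text
clock: 17.53
position: [0.5087, -0.439, 0.2537]
ee_rot: [0.619, 3.078, -0.001]
force: [0.3, 0.2, -1.7]
width: 0.29
```

```bash
python3 - <<'E'
from h import *
th=np.radians(138.2); C=np.array([.5785,.1544]); X=C+.0845*np.array([np.cos(th),np.sin(th)]); print(X)
delta(*X,.25)
im,d=arm.get_image("wrist"); save("o_w",im)
E
```

```text
[0.51550728 0.21072199]
pos [ 0.5087 -0.439   0.2537] tooly deg -22.73 toolz [ 0.002 -0.001 -1.   ]
shift cm [24.48 60.19  0.28] w 0.29 f [ 0.3  0.2 -1.7] t 17.53
```

View pics/o_w.png

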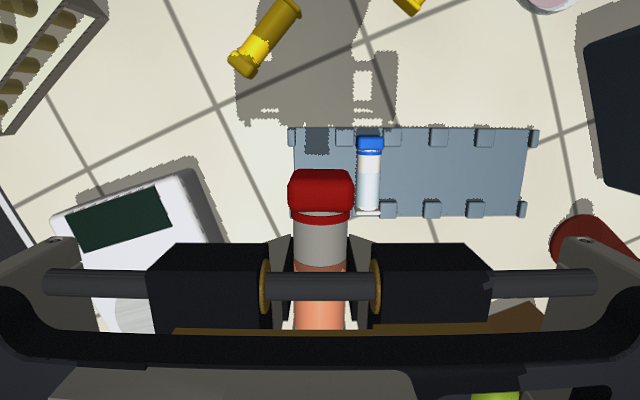

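>>> {"api": "step_arm", "payload": {
  "plan": [
    {"wx":0,"wy":0,"wz":0,"tx":0.6,"ty":1.5,"tz":0,"hand":0.2},
    {"wx":0,"wy":0,"wz":0,"tx":1.1,"ty":2.8,"tz":0,"hand":0.2},
    {"wx":0,"wy":0,"wz":0,"tx":1.4,"ty":3.5,"tz":0,"hand":0.2},
    {"wx":0,"wy":0,"wz":0,"tx":1.4,"ty":3.5,"tz":0,"hand":0.2},
    {"wx":0,"wy":0,"wz":0,"tx":1.4,"ty":3.5,"tz":0,"hand":0.2},
    {"wx":0,"wy":0,"wz":0,"tx":1.4,"ty":3.5,"tz":0,"hand":0.2},
    {"wx":0,"wy":0,"wz":0,"tx":1.4,"ty":3.5,"tz":0,"hand":0.2},
    {"wx":0,"wy":0,"wz":0,"tx":1.4,"ty":3.5,"tz":0,"hand":0.2},
    {"wx":0,"wy":0,"wz":0,"tx":1.4,"ty":3.5,"tz":0,"hand":0.2},
    {"wx":0,"wy":0,"wz":0,"tx":1.4,"ty":3.5,"tz":0,"hand":0.2}
  ]
}}

```text
clock: 18.42
position: [0.513, -0.0889, 0.2505]
ee_rot: [-0.618, -3.077, 0.001]
force: [1.2, -0.7, 0.3]
width: 0.289
```

```bash
python3 - <<'E'
from h import *
delta(.5147,.2115,.25)
E
```

```text
pos [ 0.513  -0.0889  0.2505] tooly deg -22.72 toolz [-0.003  0.    -1.   ]
shift cm [11.44 27.77  0.06] w 0.289 f [ 1.2 -0.7  0.3] t 18.42
```

>>> {"api": "step_arm", "payload": {
  "plan": [
    {"wx":0,"wy":0,"wz":0,"tx":1.4,"ty":3.5,"tz":0,"hand":0.2},
    {"wx":0,"wy":0,"wz":0,"tx":1.4,"ty":3.5,"tz":0,"hand":0.2},
    {"wx":0,"wy":0,"wz":0,"tx":1.4,"ty":3.5,"tz":0,"hand":0.2},
    {"wx":0,"wy":0,"wz":0,"tx":1.4,"ty":3.5,"tz":0,"hand":0.2},
    {"wx":0,"wy":0,"wz":0,"tx":1.4,"ty":3.5,"tz":0,"hand":0.2},
    {"wx":0,"wy":0,"wz":0,"tx":1.4,"ty":3.5,"tz":0,"hand":0.2},
    {"wx":0,"wy":0,"wz":0,"tx":1.4,"ty":3.2,"tz":0,"hand":0.2},
    {"wx":0,"wy":0,"wz":0,"tx":0.8,"ty":2,"tz":0,"hand":0.2},
    {"wx":0,"wy":0,"wz":0.5,"tx":0.6,"ty":1,"tz":0,"hand":0.2},
    {"wx":0,"wy":0,"wz":0.8,"tx":0,"ty":0,"tz":0,"hand":0.2}
  ]
}}

```text
clock: 19.25
position: [0.5142, 0.2069, 0.2499]
ee_rot: [-0.821, -3.029, 0.002]
force: [1.0, 0.0, -0.5]
width: 0.289
```

>>> {"api": "step_arm", "payload": {
  "plan": [
    {"wx":0,"wy":0,"wz":0.8,"tx":0,"ty":0,"tz":0,"hand":0.2},
    {"wx":0,"wy":0,"wz":0.8,"tx":0,"ty":0,"tz":0,"hand":0.2},
    {"wx":0,"wy":0,"wz":0.28,"tx":0,"ty":0,"tz":1,"hand":0.2},
    {"wx":0,"wy":0,"wz":0,"tx":0,"ty":0,"tz":2,"hand":0.2},
    {"wx":0,"wy":0,"wz":0,"tx":0,"ty":0,"tz":1,"hand":0.2},
    {"wx":0,"wy":0,"wz":0,"tx":0,"ty":0,"tz":0,"hand":0.2},
    {"wx":0,"wy":0,"wz":0,"tx":0,"ty":0,"tz":0,"hand":0.2},
    {"wx":0,"wy":0,"wz":0,"tx":0,"ty":0,"tz":0,"hand":0.2},
    {"wx":0,"wy":0,"wz":0,"tx":0,"ty":0,"tz":0,"hand":0.2},
    {"wx":0,"wy":0,"wz":0,"tx":0,"ty":0,"tz":0,"hand":0.2}
  ]
}}

```text
clock: 20.08
position: [0.5165, 0.2033, 0.2125]
ee_rot: [1.121, 2.935, 0.002]
force: [-1.1, -0.1, -0.3]
width: 0.284
```

```bash
python3 - <<'E'
from h import *
delta(.5147,.2115,.158)
im,d=arm.get_image("wrist"); save("p_w",im)
im,d=arm.get_image("scene"); save("p_s",cv2.resize(im[90:340,240:540],(720,600),interpolation=cv2.INTER_CUBIC))
E
```

```text
pos [0.5165 0.2033 0.2125] tooly deg -41.8 toolz [ 0.001  0.001 -1.   ]
shift cm [0.68 0.49 5.45] w 0.284 f [-1.1 -0.1 -0.3] t 20.08
```

View pics/p_w.png

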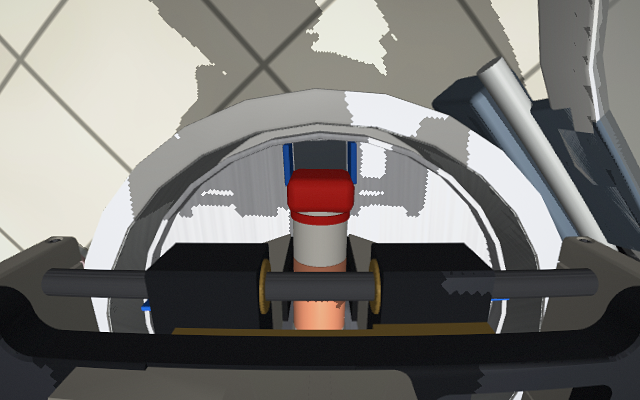

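View pics/p_s.png

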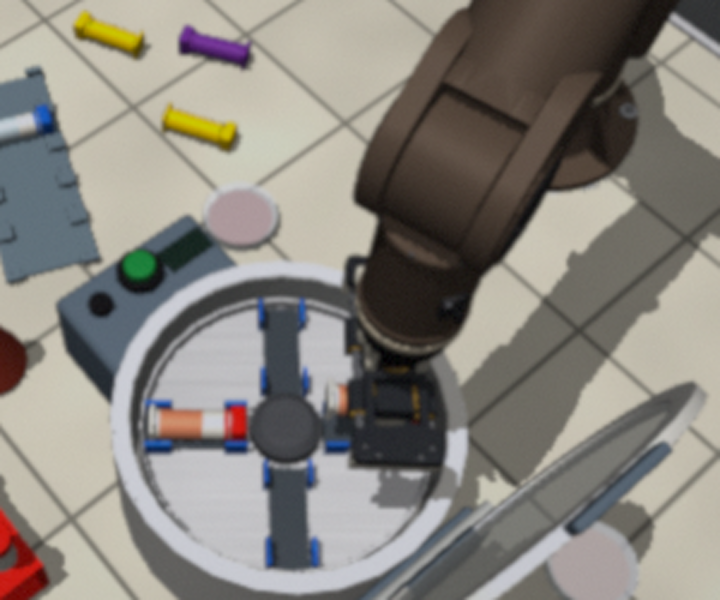

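```bash
python3 - <<'E'
from rot import *
c=arm.calibration("wrist"); im,d=arm.get_image("wrist")
P=cloud("wrist",d,c); hsv=cv2.cvtColor(im,cv2.COLOR_RGB2HSV); m=cv2.inRange(hsv,(100,120,40),(130,255,255)); m[240:]=0
n,l,s,ce=cv2.connectedComponentsWithStats(m); C=np.array([.5785,.1544])
for i in range(1,n):
    q=P[l==i]; q=q[(q[:,2]>.150)&(q[:,2]<.158)]
    if len(q)<20: continue
    w=q[:,:2]-C; r=np.hypot(*w.T); a=np.degrees(np.arctan2(w[:,1],w[:,0])); print(ce[i],len(q),r.min().round(4),r.max().round(4),np.median(a).round(2), w.mean(0).round(4))
im,d=arm.get_image("scene"); print(rotor(im))
E
```

```text
[352.25663717 160.93215339] 274 0.1104 0.1354 131.0 [-0.0809  0.0932]
[287.64133739 161.82370821] 255 0.1104 0.1357 149.97 [-0.1076  0.0621]
(np.float64(-37.785573648986656), 121)
```

```bash
python3 - <<'E'
from h import *
delta(.5123,.2088,.185)
E
```

```text
pos [0.5162 0.2033 0.2121] tooly deg -41.8 toolz [ 0.     0.001 -1.   ]
shift cm [0.66 0.15 2.71] w 0.287 f [-0.8  0.3 -0.3] t 20.28
```

>>> {"api": "step_arm", "payload": {
  "plan": [
    {"wx":0,"wy":0,"wz":0,"tx":0.6,"ty":0.15,"tz":0,"hand":0.2},
    {"wx":0,"wy":0,"wz":-0.4,"tx":0,"ty":0,"tz":0,"hand":0.2},
    {"wx":0,"wy":0,"wz":0,"tx":0,"ty":0,"tz":1,"hand":0.2},
    {"wx":0,"wy":0,"wz":0,"tx":0,"ty":0,"tz":1.2,"hand":0.2},
    {"wx":0,"wy":0,"wz":0,"tx":0,"ty":0,"tz":0.5,"hand":0.2},
    {"wx":0,"wy":0,"wz":0,"tx":0,"ty":0,"tz":0,"hand":0.2},
    {"wx":0,"wy":0,"wz":0,"tx":0,"ty":0,"tz":0,"hand":0.2},
    {"wx":0,"wy":0,"wz":0,"tx":0,"ty":0,"tz":0,"hand":0.2},
    {"wx":0,"wy":0,"wz":0,"tx":0,"ty":0,"tz":0,"hand":0.2},
    {"wx":0,"wy":0,"wz":0,"tx":0,"ty":0,"tz":0,"hand":0.2}
  ]
}}

```text
clock: 21.12
position: [0.5129, 0.2084, 0.1852]
ee_rot: [1.059, 2.957, 0.001]
force: [0.2, -0.4, -0.3]
width: 0.287
```

```bash
python3 - <<'E'
from h import *
delta(.5123,.2088,.158)
im,d=arm.get_image("wrist"); save("q_w",im)
im,d=arm.get_image("scene"); save("q_s",cv2.resize(im[200:330,300:456],(720,600),interpolation=cv2.INTER_CUBIC))
E
```

```text
pos [0.5129 0.2084 0.1852] tooly deg -39.42 toolz [ 0.     0.001 -1.   ]
shift cm [ 0.07 -0.01  2.72] w 0.287 f [ 0.2 -0.4 -0.3] t 21.12
```

View pics/q_w.png

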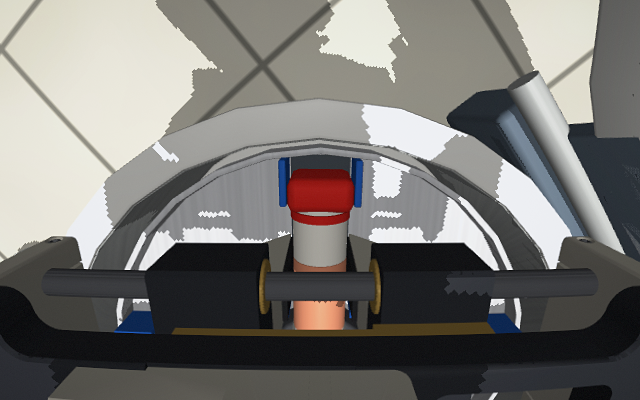

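View pics/q_s.png

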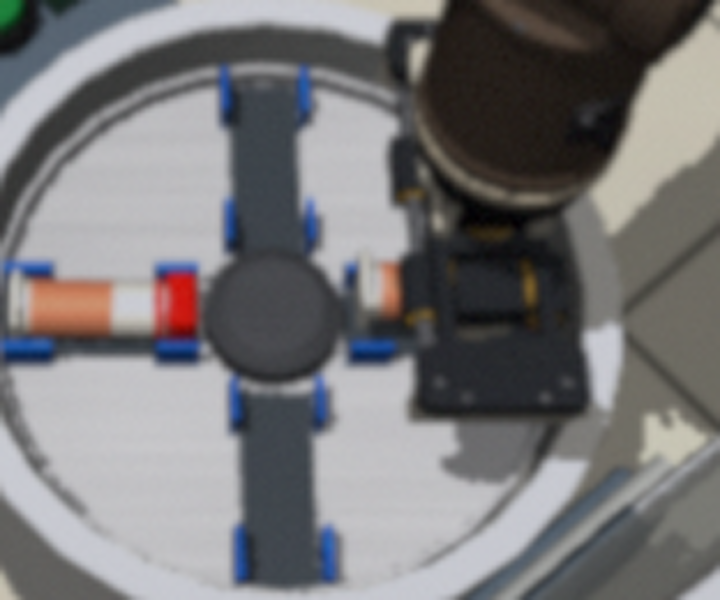

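>>> {"api": "step_arm", "payload": {
  "plan": [
    {"wx":0,"wy":0,"wz":0,"tx":0,"ty":0,"tz":0.8,"hand":0.2},
    {"wx":0,"wy":0,"wz":0,"tx":0,"ty":0,"tz":0.8,"hand":0.2},
    {"wx":0,"wy":0,"wz":0,"tx":0,"ty":0,"tz":0.6,"hand":0.2},
    {"wx":0,"wy":0,"wz":0,"tx":0,"ty":0,"tz":0.4,"hand":0.2},
    {"wx":0,"wy":0,"wz":0,"tx":0,"ty":0,"tz":0.1,"hand":0.2},
    {"wx":0,"wy":0,"wz":0,"tx":0,"ty":0,"tz":0,"hand":0.2},
    {"wx":0,"wy":0,"wz":0,"tx":0,"ty":0,"tz":0,"hand":0.2},
    {"wx":0,"wy":0,"wz":0,"tx":0,"ty":0,"tz":0,"hand":0.2},
    {"wx":0,"wy":0,"wz":0,"tx":0,"ty":0,"tz":0,"hand":0.2},
    {"wx":0,"wy":0,"wz":0,"tx":0,"ty":0,"tz":0,"hand":0.2}
  ]
}}

```text
clock: 22.05
position: [0.5126, 0.2083, 0.1578]
ee_rot: [-1.059, -2.957, -0.0]
force: [-0.7, -0.3, -0.9]
width: 0.29
```

```bash
python3 - <<'E'
from h import *
delta(.5123,.2088,.158)
im,d=arm.get_image("wrist"); save("r_w",im)
E
```

```text
pos [0.5126 0.2083 0.1578] tooly deg -39.41 toolz [-0.  0. -1.]
shift cm [ 0.05  0.02 -0.02] w 0.29 f [-0.7 -0.3 -0.9] t 22.05
```

View pics/r_w.png

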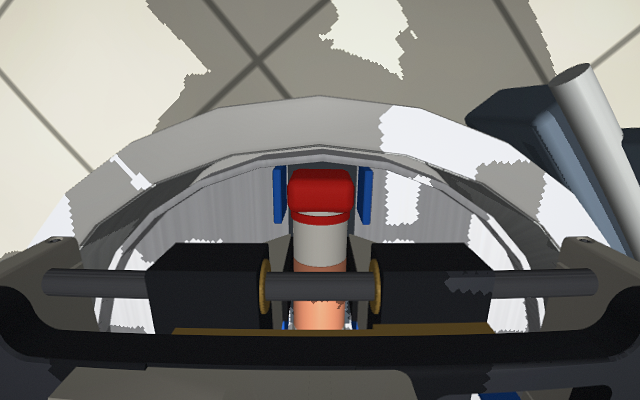

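Between the plates (cap 288–354 inside plates at 280/364). Release and lift.

>>> {"api": "step_arm", "payload": {
  "plan": [
    {"wx":0,"wy":0,"wz":0,"tx":0,"ty":0,"tz":0.05,"hand":0.2},
    {"wx":0,"wy":0,"wz":0,"tx":0,"ty":0,"tz":0,"hand":0.42},
    {"wx":0,"wy":0,"wz":0,"tx":0,"ty":0,"tz":0,"hand":0.42},
    {"wx":0,"wy":0,"wz":0,"tx":0,"ty":0,"tz":0,"hand":0.42},
    {"wx":0,"wy":0,"wz":0,"tx":0,"ty":0,"tz":-1,"hand":0.42},
    {"wx":0,"wy":0,"wz":0,"tx":0,"ty":0,"tz":-2,"hand":0.42},
    {"wx":0,"wy":0,"wz":0,"tx":0,"ty":0,"tz":-3,"hand":0.42},
    {"wx":0,"wy":0,"wz":0,"tx":0,"ty":0,"tz":-3,"hand":0.42},
    {"wx":0,"wy":0,"wz":0,"tx":0,"ty":0,"tz":-3,"hand":0.42},
    {"wx":0,"wy":0,"wz":0,"tx":0,"ty":0,"tz":-2,"hand":0}
  ]
}}

```text
clock: 22.93
position: [0.5133, 0.2082, 0.3011]
ee_rot: [1.059, 2.955, 0.004]
force: [-0.0, 0.6, 0.1]
width: 0.385
```

```bash
python3 - <<'E'
from h import *
delta(.48,.155,.3)
im,d=arm.get_image("wrist"); save("s_w",im)
im,d=arm.get_image("scene"); save("s_s",cv2.resize(im[200:330,280:436],(720,600),interpolation=cv2.INTER_CUBIC)); print(rotor(im))
E
```

```text
pos [0.5133 0.2082 0.3011] tooly deg -39.44 toolz [ 0.003  0.002 -1.   ]
shift cm [-0.8  -6.22  0.09] w 0.385 f [-0.   0.6  0.1] t 22.93
(np.float64(-40.267607199019494), 150)
```

View pics/s_w.png

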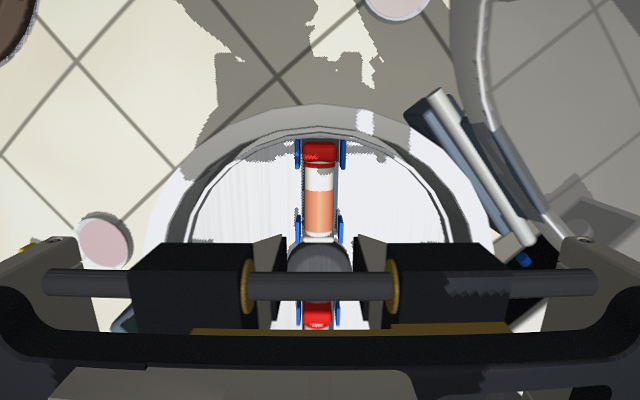

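View pics/s_s.png

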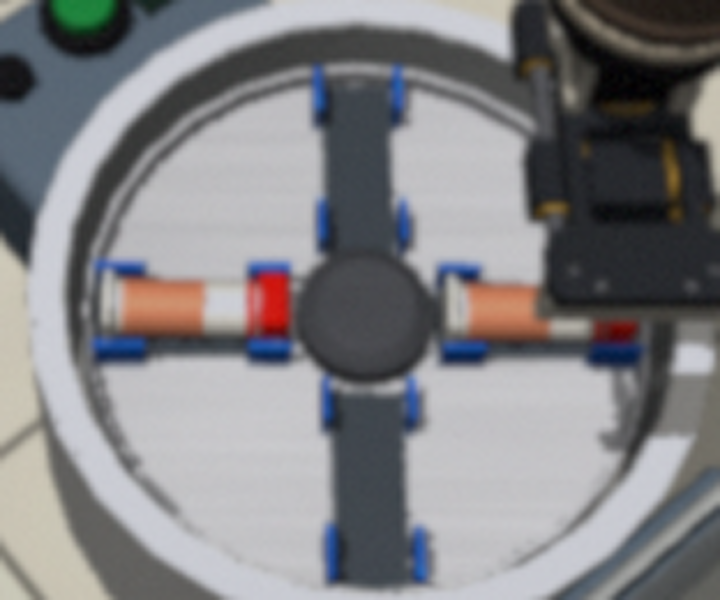

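```bash
python3 - <<'E'
from h import *
delta(.4718,.1375,.3)
R=Ro.from_rotvec(arm.observe()["ee_rot"]).as_matrix()
r=10.8; th=np.radians(189)
for s in (0.8,1.5,2,2,2,2):
    t2=th+s/r; v=R.T@np.array([r*(np.cos(t2)-np.cos(th)),r*(np.sin(t2)-np.sin(th)),0]); print(v.round(2),np.degrees(t2)); th=t2
E
```

```text
pos [0.5144 0.2086 0.3018] tooly deg -39.43 toolz [ 0.006  0.004 -1.   ]
shift cm [-1.23 -8.2   0.13] w 0.312 f [-0.5 -0.1 -0.9] t 23.03
[-0.62 -0.51 -0.  ] 193.24413181578387
[-1.25 -0.82 -0.  ] 201.20187897037863
[-1.82 -0.81 -0.  ] 211.8122085098383
[-1.94 -0.46  0.  ] 222.422538049298
[-1.99 -0.1   0.  ] 233.03286758875768
[-1.98  0.27  0.01] 243.64319712821737
```

>>> {"api": "step_arm", "payload": {
  "plan": [
    {"wx":0,"wy":0,"wz":0,"tx":-0.4,"ty":-2.7,"tz":0,"hand":0},
    {"wx":0,"wy":0,"wz":0,"tx":-0.4,"ty":-2.7,"tz":0,"hand":0},
    {"wx":0,"wy":0,"wz":0,"tx":-0.4,"ty":-2.8,"tz":0,"hand":0},
    {"wx":0,"wy":0,"wz":0,"tx":0,"ty":0,"tz":2,"hand":0},
    {"wx":0,"wy":0,"wz":0,"tx":0,"ty":0,"tz":3.5,"hand":0},
    {"wx":0,"wy":0,"wz":0,"tx":0,"ty":0,"tz":3,"hand":0},
    {"wx":0,"wy":0,"wz":0,"tx":0,"ty":0,"tz":1.5,"hand":0},
    {"wx":0,"wy":0,"wz":0,"tx":0,"ty":0,"tz":0,"hand":0},
    {"wx":0,"wy":0,"wz":0,"tx":0,"ty":0,"tz":0,"hand":0},
    {"wx":0,"wy":0,"wz":0,"tx":0,"ty":0,"tz":0,"hand":0}
  ]
}}

```text
clock: 23.87
position: [0.4704, 0.1374, 0.1984]
ee_rot: [1.059, 2.957, 0.001]
force: [-0.4, 0.6, 0.6]
width: 0.007
```

```bash
python3 - <<'E'
from h import *
delta(.4718,.1375,.164)
im,d=arm.get_image("scene"); save("t_s",cv2.resize(im[200:330,280:436],(720,600),interpolation=cv2.INTER_CUBIC)); print(rotor(im))
im,d=arm.get_image("wrist"); save("t_w",im)
E
```

```text
pos [0.4704 0.1374 0.1984] tooly deg -39.42 toolz [ 0.001  0.001 -1.   ]
shift cm [-0.1   0.09  3.44] w 0.007 f [-0.4  0.6  0.6] t 23.87
(np.float64(-39.59088215577802), 152)
```

View pics/t_w.png

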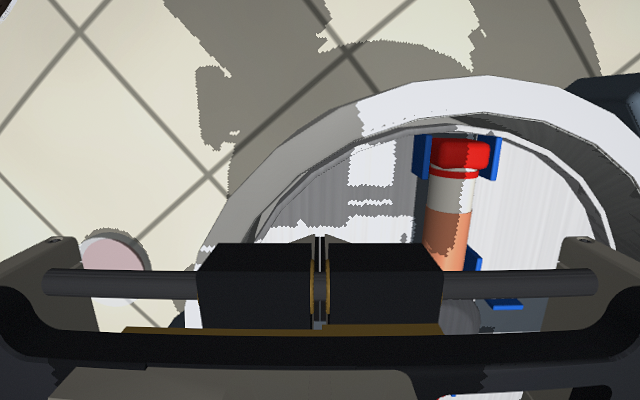

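View pics/t_s.png

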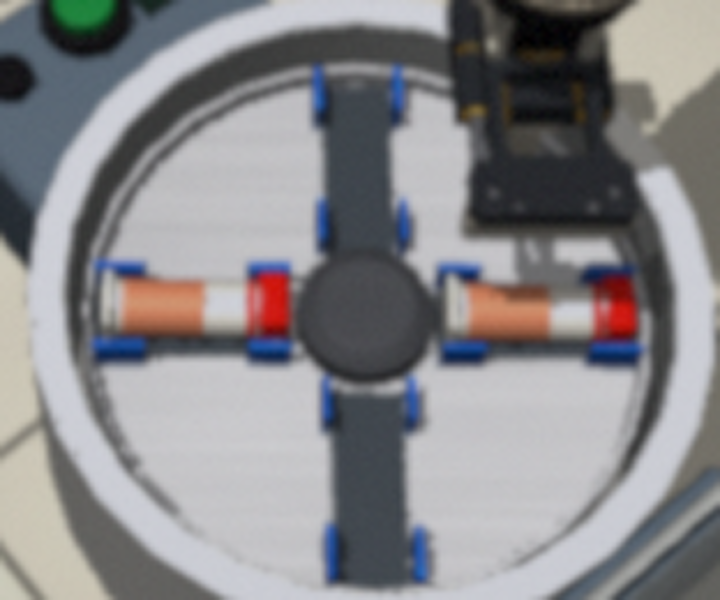

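>>> {"api": "step_arm", "payload": {
  "plan": [
    {"wx":0,"wy":0,"wz":0,"tx":-0.1,"ty":0.1,"tz":1.5,"hand":0},
    {"wx":0,"wy":0,"wz":0,"tx":0,"ty":0,"tz":1.4,"hand":0},
    {"wx":0,"wy":0,"wz":0,"tx":0,"ty":0,"tz":0.5,"hand":0},
    {"wx":0,"wy":0,"wz":0,"tx":0,"ty":0,"tz":0,"hand":0},
    {"wx":0,"wy":0,"wz":0,"tx":0,"ty":0,"tz":0,"hand":0},
    {"wx":0,"wy":0,"wz":0,"tx":0,"ty":0,"tz":0,"hand":0},
    {"wx":0,"wy":0,"wz":0,"tx":0,"ty":0,"tz":0,"hand":0},
    {"wx":0,"wy":0,"wz":0,"tx":0,"ty":0,"tz":0,"hand":0},
    {"wx":0,"wy":0,"wz":0,"tx":0,"ty":0,"tz":0,"hand":0},
    {"wx":0,"wy":0,"wz":0,"tx":0,"ty":0,"tz":0,"hand":0}
  ]
}}

```text
clock: 24.8
position: [0.4713, 0.1376, 0.1635]
ee_rot: [-1.059, -2.958, -0.001]
force: [1.1, 0.1, -0.8]
width: 0.005
```

>>> {"api": "step_arm", "payload": {
  "plan": [
    {"wx":0,"wy":0,"wz":0,"tx":-0.6,"ty":-0.5,"tz":0,"hand":0},
    {"wx":0,"wy":0,"wz":0,"tx":-1.25,"ty":-0.8,"tz":0,"hand":0},
    {"wx":0,"wy":0,"wz":0,"tx":-1.8,"ty":-0.8,"tz":0,"hand":0},
    {"wx":0,"wy":0,"wz":0,"tx":-1.95,"ty":-0.45,"tz":0,"hand":0},
    {"wx":0,"wy":0,"wz":0,"tx":-2,"ty":-0.1,"tz":0,"hand":0},
    {"wx":0,"wy":0,"wz":0,"tx":-2,"ty":0.3,"tz":0,"hand":0},
    {"wx":0,"wy":0,"wz":0,"tx":0,"ty":0,"tz":-3,"hand":0},
    {"wx":0,"wy":0,"wz":0,"tx":0,"ty":0,"tz":-4,"hand":0},
    {"wx":0,"wy":0,"wz":0,"tx":0,"ty":0,"tz":-4,"hand":0},
    {"wx":0,"wy":0,"wz":0,"tx":0,"ty":0,"tz":-4,"hand":0}
  ]
}}

```text
clock: 25.63
position: [0.5301, 0.0572, 0.3149]
ee_rot: [-1.061, -2.956, 0.001]
force: [1.3, -0.6, -1.0]
width: 0.005
```

```bash
python3 - <<'E'
from h import *
for i in range(5):
    t=arm.observe()["clock"]; im,d=arm.get_image("scene"); print(round(t,3),rotor(im))
save("u_s",cv2.resize(im[190:340,270:450],(720,600),interpolation=cv2.INTER_CUBIC)); delta(.33,.155,.3)
E
```

```text
25.633 (np.float64(36.89127933844898), 131)
25.683 (np.float64(43.31675290003985), 140)
25.733 (np.float64(-40.22223366097677), 151)
25.783 (np.float64(-34.48434892046843), 151)
25.833 (np.float64(-27.69014540359487), 160)
pos [0.5302 0.058  0.3129] tooly deg -39.42 toolz [-0.001  0.    -1.   ]
shift cm [21.62 -5.22  1.31] w 0.006 f [ 0.4 -0.5 -0.3] t 25.88
```

View pics/u_s.png

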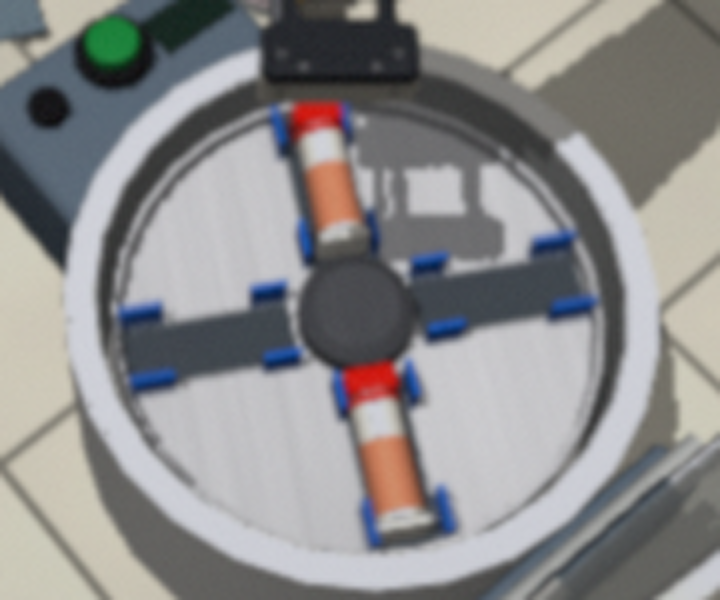

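```bash
python3 - <<'E'
from h import *
print(arm.observe()["joints"].round(2)); delta(.32,.155,.42)
im,d=arm.get_image("scene"); P=cloud("scene",d).reshape(-1,3)
# lid geometry: points above .2 in region
q=P[(P[:,2]>.22)&(P[:,2]<.56)&(P[:,1]>.3)&(P[:,1]<.55)&(P[:,0]>.38)&(P[:,0]<.8)]
for z in np.arange(.22,.56,.04):
    k=np.abs(q[:,2]-z)<.02
    if k.sum()>3: print(z.round(2),k.sum(),q[k].min(0).round(3),q[k].max(0).round(3))
E
```

```text
[-0.65  0.25  0.56  1.73 -0.14  1.2   0.83]
pos [0.5302 0.058  0.3129] tooly deg -39.42 toolz [-0.001  0.    -1.   ]
shift cm [ 22.41  -5.85 -10.69] w 0.006 f [ 0.4 -0.5 -0.3] t 25.88
0.22 164 [0.47  0.339 0.22 ] [0.691 0.347 0.24 ]
0.26 350 [0.439 0.343 0.24 ] [0.721 0.355 0.28 ]
0.3 456 [0.418 0.35  0.28 ] [0.744 0.363 0.32 ]
0.34 535 [0.416 0.358 0.32 ] [0.748 0.373 0.36 ]
0.38 638 [0.416 0.365 0.36 ] [0.748 0.381 0.4  ]
0.42 718 [0.426 0.373 0.4  ] [0.741 0.389 0.44 ]
0.46 786 [0.446 0.38  0.44 ] [0.722 0.4   0.48 ]
0.5 906 [0.474 0.388 0.48 ] [0.689 0.404 0.52 ]
0.54 393 [0.542 0.398 0.52 ] [0.622 0.408 0.532]
```

>>> {"api": "step_arm", "payload": {
  "plan": [
    {"wx":0,"wy":0,"wz":0,"tx":1.5,"ty":-0.4,"tz":-1,"hand":0},
    {"wx":0,"wy":0,"wz":0,"tx":3,"ty":-0.8,"tz":-1.6,"hand":0},
    {"wx":0,"wy":0,"wz":0,"tx":3,"ty":-0.8,"tz":-1.6,"hand":0},
    {"wx":0,"wy":0,"wz":0,"tx":3,"ty":-0.8,"tz":-1.6,"hand":0},
    {"wx":0,"wy":0,"wz":0,"tx":3,"ty":-0.8,"tz":-1.6,"hand":0},
    {"wx":0,"wy":0,"wz":0,"tx":3,"ty":-0.8,"tz":-1.6,"hand":0},
    {"wx":0,"wy":0,"wz":0,"tx":3,"ty":-0.8,"tz":-1.6,"hand":0},
    {"wx":0,"wy":0,"wz":0,"tx":2.9,"ty":-0.7,"tz":0,"hand":0},
    {"wx":0,"wy":0,"wz":0.8,"tx":0,"ty":0,"tz":0,"hand":0},
    {"wx":0,"wy":0,"wz":0.9,"tx":0,"ty":0,"tz":0,"hand":0}
  ]
}}

```text
clock: 26.77
position: [0.3183, 0.1556, 0.4184]
ee_rot: [-1.317, -2.851, 0.002]
force: [0.6, 0.3, 0.3]
width: 0.002
```

>>> {"api": "step_arm", "payload": {
  "plan": [
    {"wx":0,"wy":0,"wz":0.9,"tx":0,"ty":0,"tz":0,"hand":0},
    {"wx":0,"wy":0,"wz":0.9,"tx":0,"ty":0,"tz":0,"hand":0},
    {"wx":0,"wy":0,"wz":0.9,"tx":0,"ty":0,"tz":0,"hand":0},
    {"wx":0,"wy":0,"wz":0.9,"tx":0,"ty":0,"tz":0,"hand":0},
    {"wx":0,"wy":0,"wz":0.9,"tx":0,"ty":0,"tz":0,"hand":0},
    {"wx":0,"wy":0,"wz":0.9,"tx":0,"ty":0,"tz":0,"hand":0},
    {"wx":0,"wy":0,"wz":0.9,"tx":0,"ty":0,"tz":0,"hand":0},
    {"wx":0,"wy":0,"wz":0.4,"tx":0,"ty":0,"tz":0,"hand":0},
    {"wx":0,"wy":0,"wz":0,"tx":0,"ty":0,"tz":0,"hand":0},
    {"wx":0,"wy":0,"wz":0,"tx":0,"ty":0,"tz":0,"hand":0}
  ]
}}

```text
clock: 27.6
position: [0.3197, 0.1547, 0.4183]
ee_rot: [-2.216, -2.227, 0.004]
force: [0.6, -0.7, -0.9]
width: 0.001
```

```bash
python3 - <<'E'
from h import *
print(arm.observe()["joints"].round(2)); delta(.28,.46,.42)
im,d=arm.get_image("scene"); print(rotor(im)); save("v_s",im)
E
```

```text
[-0.85 -0.15  0.21  1.85  0.03  1.44 -0.64]
pos [0.3197 0.1547 0.4183] tooly deg -89.71 toolz [-0.002 -0.001 -1.   ]
shift cm [30.55 -3.82 -0.2 ] w 0.001 f [ 0.6 -0.7 -0.9] t 27.6
(np.float64(-44.87863998569055), 180)
```

View pics/v_s.png

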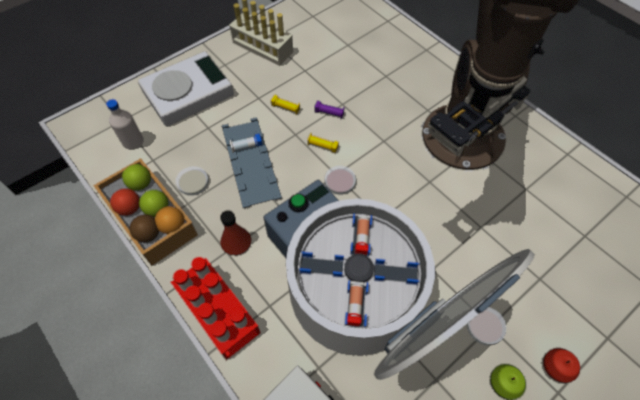

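>>> {"api": "step_arm", "payload": {
  "plan": [
    {"wx":0,"wy":0,"wz":0,"tx":2,"ty":-0.6,"tz":0,"hand":0},
    {"wx":0,"wy":0,"wz":0,"tx":3.5,"ty":-1,"tz":0,"hand":0},
    {"wx":0,"wy":0,"wz":0,"tx":3.5,"ty":-1,"tz":0,"hand":0},
    {"wx":0,"wy":0,"wz":0,"tx":3.5,"ty":-1,"tz":0,"hand":0},
    {"wx":0,"wy":0,"wz":0,"tx":3.5,"ty":0,"tz":0,"hand":0},
    {"wx":0,"wy":0,"wz":0,"tx":3.5,"ty":0,"tz":0,"hand":0},
    {"wx":0,"wy":0,"wz":0,"tx":3.5,"ty":0,"tz":0,"hand":0},
    {"wx":0,"wy":0,"wz":0,"tx":3.5,"ty":0,"tz":0,"hand":0},
    {"wx":0,"wy":0,"wz":0,"tx":3.5,"ty":0,"tz":0,"hand":0},
    {"wx":0,"wy":0,"wz":0,"tx":1.5,"ty":0,"tz":0,"hand":0}
  ]
}}

```text
clock: 28.48
position: [0.2815, 0.4738, 0.4177]
ee_rot: [-2.211, -2.23, 0.003]
force: [-0.3, -0.4, -1.0]
width: 0.005
```

```bash
python3 - <<'E'
from h import *
delta(.45,.47,.42)
im,d=arm.get_image("scene"); print(rotor(im)); save("w_s",im)
im,d=arm.get_image("side"); save("w_d",im)
E
```

```text
pos [0.2815 0.4738 0.4177] tooly deg -89.52 toolz [-0.002 -0.001 -1.   ]
shift cm [-0.52 16.85 -0.27] w 0.005 f [-0.3 -0.4 -1. ] t 28.48
(np.float64(4.65279070190939), 195)
```

View pics/w_d.png

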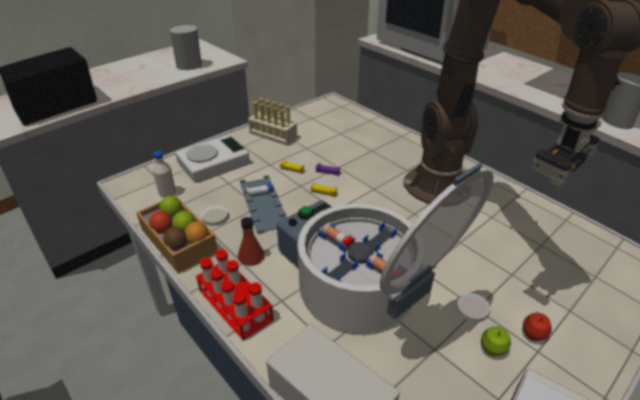

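View pics/w_s.png

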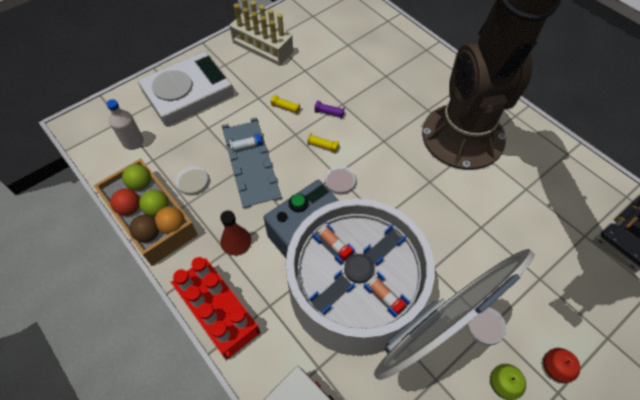

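>>> {"api": "step_arm", "payload": {
  "plan": [
    {"wx":0,"wy":0,"wz":0,"tx":0,"ty":1.5,"tz":0,"hand":0},
    {"wx":0,"wy":0,"wz":0,"tx":0,"ty":3,"tz":0,"hand":0},
    {"wx":0,"wy":0,"wz":0,"tx":0,"ty":3,"tz":0,"hand":0},
    {"wx":0,"wy":0,"wz":0,"tx":0,"ty":3,"tz":0,"hand":0},
    {"wx":0,"wy":0,"wz":0,"tx":0,"ty":3,"tz":0,"hand":0},
    {"wx":0,"wy":0,"wz":0,"tx":0,"ty":2.2,"tz":0,"hand":0},
    {"wx":0,"wy":0,"wz":0,"tx":0,"ty":1.1,"tz":0,"hand":0},
    {"wx":0,"wy":0,"wz":0,"tx":0,"ty":0,"tz":0,"hand":0},
    {"wx":0,"wy":0,"wz":0,"tx":0,"ty":0,"tz":0,"hand":0},
    {"wx":0,"wy":0,"wz":0,"tx":0,"ty":0,"tz":0,"hand":0}
  ]
}}

```text
clock: 29.42
position: [0.4493, 0.4708, 0.4196]
ee_rot: [-2.215, -2.226, 0.0]
force: [0.1, 0.3, 0.2]
width: 0.002
```

>>> {"api": "step_arm", "payload": {
  "plan": [
    {"wx":0,"wy":0,"wz":0,"tx":0,"ty":0,"tz":0,"hand":0},
    {"wx":0,"wy":0,"wz":0,"tx":0,"ty":0,"tz":0,"hand":0},
    {"wx":0,"wy":0,"wz":0,"tx":0,"ty":0,"tz":0,"hand":0},
    {"wx":0,"wy":0,"wz":0,"tx":0,"ty":0,"tz":0,"hand":0},
    {"wx":0,"wy":0,"wz":0,"tx":0,"ty":0,"tz":0,"hand":0},
    {"wx":0,"wy":0,"wz":0,"tx":0,"ty":0,"tz":0,"hand":0},
    {"wx":0,"wy":0,"wz":0,"tx":0,"ty":0,"tz":0,"hand":0},
    {"wx":0,"wy":0,"wz":0,"tx":0,"ty":0,"tz":0,"hand":0},
    {"wx":0,"wy":0,"wz":0,"tx":0,"ty":0,"tz":0,"hand":0},
    {"wx":0,"wy":0,"wz":0,"tx":0,"ty":0,"tz":0,"hand":0}
  ]
}}

```text
clock: 30.25
position: [0.451, 0.4704, 0.4193]
ee_rot: [-2.218, -2.225, 0.0]
force: [0.0, -0.4, -0.6]
width: 0.002
```

>>> {"api": "step_arm", "payload": {
  "plan": [
    {"wx":0,"wy":0,"wz":0,"tx":0,"ty":0,"tz":0,"hand":0},
    {"wx":0,"wy":0,"wz":0,"tx":0,"ty":0,"tz":0,"hand":0},
    {"wx":0,"wy":0,"wz":0,"tx":0,"ty":0,"tz":0,"hand":0},
    {"wx":0,"wy":0,"wz":0,"tx":0,"ty":0,"tz":0,"hand":0},
    {"wx":0,"wy":0,"wz":0,"tx":0,"ty":0,"tz":0,"hand":0},
    {"wx":0,"wy":0,"wz":0,"tx":0,"ty":0,"tz":0,"hand":0},
    {"wx":0,"wy":0,"wz":0,"tx":0,"ty":0,"tz":0,"hand":0},
    {"wx":0,"wy":0,"wz":0,"tx":0,"ty":0,"tz":0,"hand":0},
    {"wx":0,"wy":0,"wz":0,"tx":0,"ty":0,"tz":0,"hand":0},
    {"wx":0,"wy":0,"wz":0,"tx":0,"ty":0,"tz":0,"hand":0}
  ]
}}

```text
clock: 31.08
position: [0.451, 0.4704, 0.4194]
ee_rot: [-2.218, -2.225, 0.0]
force: [0.2, -0.7, -0.6]
width: 0.004
```

```bash
python3 - <<'E'
from h import *
delta(.45,.29,.42)
for i in range(4):
    im,d=arm.get_image("scene"); print(rotor(im)); 
save("x_s",cv2.resize(im[180:400,270:540],(720,587),interpolation=cv2.INTER_CUBIC))
im,d=arm.get_image("side"); save("x_d",im)
E
```

```text
pos [0.451  0.4704 0.4194] tooly deg -89.81 toolz [-0.  0. -1.]
shift cm [-18.04  -0.16  -0.07] w 0.004 f [ 0.2 -0.7 -0.6] t 31.08
(np.float64(44.14589916647868), 156)
(np.float64(44.22373077637104), 155)
(np.float64(44.22760456398431), 155)
(np.float64(44.15080943485177), 156)
```

View pics/x_s.png

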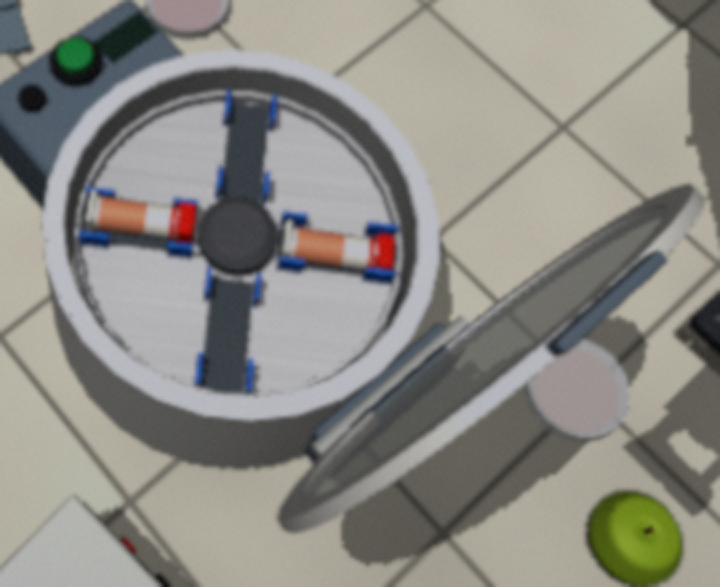

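View pics/x_d.png

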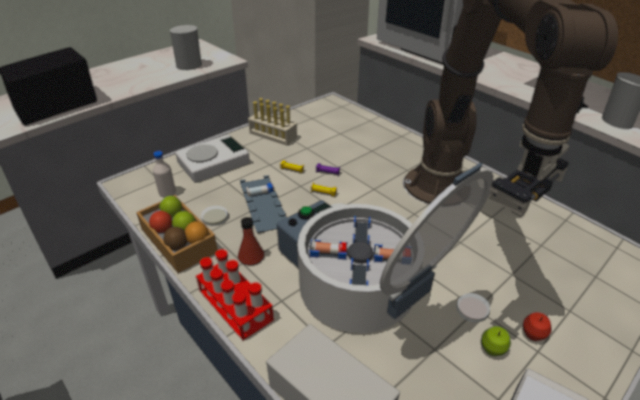

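>>> {"api": "step_arm", "payload": {
  "plan": [
    {"wx":0,"wy":0,"wz":0,"tx":-2,"ty":0,"tz":0,"hand":0},
    {"wx":0,"wy":0,"wz":0,"tx":-2.2,"ty":0,"tz":0,"hand":0},
    {"wx":0,"wy":0,"wz":0,"tx":-1.2,"ty":0,"tz":0,"hand":0},
    {"wx":0,"wy":0,"wz":0,"tx":-1,"ty":0,"tz":0,"hand":0},
    {"wx":0,"wy":0,"wz":0,"tx":-1,"ty":0,"tz":0,"hand":0},
    {"wx":0,"wy":0,"wz":0,"tx":-1,"ty":0,"tz":0,"hand":0},
    {"wx":0,"wy":0,"wz":0,"tx":-1.2,"ty":0,"tz":0,"hand":0},
    {"wx":0,"wy":0,"wz":0,"tx":-1.2,"ty":0,"tz":0,"hand":0},
    {"wx":0,"wy":0,"wz":0,"tx":-1.2,"ty":0,"tz":0,"hand":0},
    {"wx":0,"wy":0,"wz":0,"tx":-1.2,"ty":0,"tz":0,"hand":0}
  ]
}}

```text
clock: 32.17
position: [0.4513, 0.3371, 0.4191]
ee_rot: [-2.218, -2.225, 0.001]
force: [0.1, 0.9, 0.4]
width: 0.001
```

```bash
python3 - <<'E'
from h import *
delta(.45,.26,.42)
im,d=arm.get_image("scene"); save("y_s",im)
im,d=arm.get_image("side"); save("y_d",im)
E
```

```text
pos [0.4513 0.3371 0.4191] tooly deg -89.81 toolz [-0.001 -0.    -1.   ]
shift cm [-7.71 -0.16 -0.09] w 0.001 f [0.1 0.9 0.4] t 32.17
```

View pics/y_d.png

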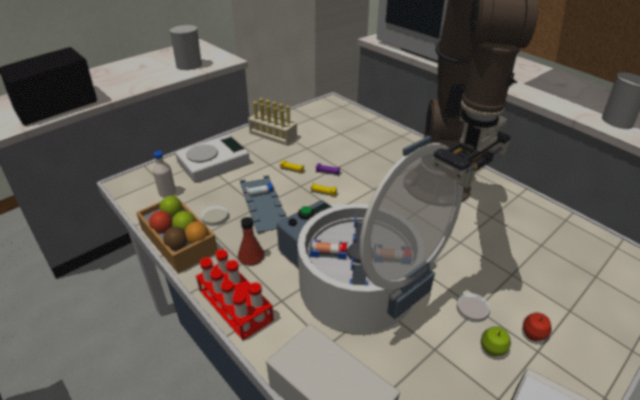

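Lid is being pushed over cleanly, upright now. Continue.

>>> {"api": "step_arm", "payload": {
  "plan": [
    {"wx":0,"wy":0,"wz":0,"tx":-1.2,"ty":0,"tz":0,"hand":0},
    {"wx":0,"wy":0,"wz":0,"tx":-1.2,"ty":0,"tz":0,"hand":0},
    {"wx":0,"wy":0,"wz":0,"tx":-1.2,"ty":0,"tz":0,"hand":0},
    {"wx":0,"wy":0,"wz":0,"tx":-1.2,"ty":0,"tz":0,"hand":0},
    {"wx":0,"wy":0,"wz":0,"tx":-1.2,"ty":0,"tz":0,"hand":0},
    {"wx":0,"wy":0,"wz":0,"tx":-1.2,"ty":0,"tz":0,"hand":0},
    {"wx":0,"wy":0,"wz":0,"tx":-1,"ty":0,"tz":0,"hand":0},
    {"wx":0,"wy":0,"wz":0,"tx":0,"ty":0,"tz":0,"hand":0},
    {"wx":0,"wy":0,"wz":0,"tx":0,"ty":0,"tz":0,"hand":0},
    {"wx":0,"wy":0,"wz":0,"tx":0,"ty":0,"tz":0,"hand":0}
  ]
}}

```text
clock: 33.1
position: [0.4515, 0.2568, 0.4194]
ee_rot: [-2.217, -2.225, -0.0]
force: [-0.4, -0.6, 0.1]
width: 0.005
```

>>> {"api": "step_arm", "payload": {
  "plan": [
    {"wx":0,"wy":0,"wz":0,"tx":0,"ty":0,"tz":0,"hand":0},
    {"wx":0,"wy":0,"wz":0,"tx":0,"ty":0,"tz":0,"hand":0},
    {"wx":0,"wy":0,"wz":0,"tx":0,"ty":0,"tz":0,"hand":0},
    {"wx":0,"wy":0,"wz":0,"tx":0,"ty":0,"tz":0,"hand":0},
    {"wx":0,"wy":0,"wz":0,"tx":0,"ty":0,"tz":0,"hand":0},
    {"wx":0,"wy":0,"wz":0,"tx":0,"ty":0,"tz":0,"hand":0},
    {"wx":0,"wy":0,"wz":0,"tx":0,"ty":0,"tz":0,"hand":0},
    {"wx":0,"wy":0,"wz":0,"tx":0,"ty":0,"tz":0,"hand":0},
    {"wx":0,"wy":0,"wz":0,"tx":0,"ty":0,"tz":0,"hand":0},
    {"wx":0,"wy":0,"wz":0,"tx":0,"ty":0,"tz":0,"hand":0}
  ]
}}

```text
clock: 33.93
position: [0.4517, 0.2564, 0.4193]
ee_rot: [-2.217, -2.225, 0.0]
force: [-0.3, -0.1, 0.5]
width: 0.002
```

```bash
python3 - <<'E'
from h import *
delta(.575,-.071,.30)
im,d=arm.get_image("scene"); save("z_s",im)
im,d=arm.get_image("side"); save("z_d",im)
E
```

```text
pos [0.4517 0.2564 0.4193] tooly deg -89.8 toolz [-0.  0. -1.]
shift cm [-32.79  12.23  11.92] w 0.002 f [-0.3 -0.1  0.5] t 33.93
```

View pics/z_d.png

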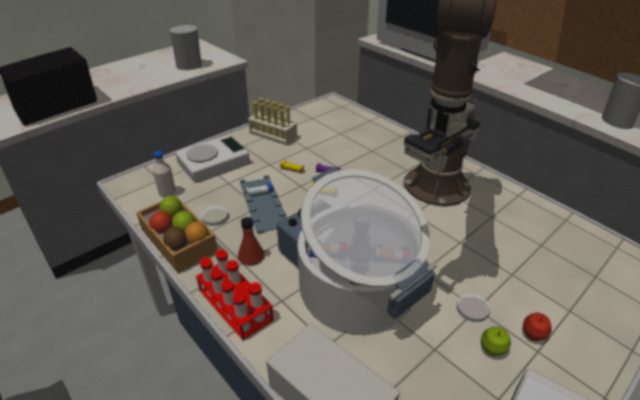

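>>> {"api": "step_arm", "payload": {
  "plan": [
    {"wx":0,"wy":0,"wz":0,"tx":-2,"ty":0,"tz":0,"hand":0},
    {"wx":0,"wy":0,"wz":0,"tx":-3,"ty":0,"tz":0,"hand":0},
    {"wx":0,"wy":0,"wz":0,"tx":-3,"ty":0,"tz":0,"hand":0},
    {"wx":0,"wy":0,"wz":0,"tx":-3,"ty":0,"tz":0,"hand":0},
    {"wx":0,"wy":0,"wz":0,"tx":-3,"ty":0,"tz":0,"hand":0},
    {"wx":0,"wy":0,"wz":0,"tx":-3,"ty":0,"tz":0,"hand":0},
    {"wx":0,"wy":0,"wz":0,"tx":-3,"ty":0,"tz":0,"hand":0},
    {"wx":0,"wy":0,"wz":0,"tx":-3,"ty":0,"tz":0,"hand":0},
    {"wx":0,"wy":0,"wz":0,"tx":-3,"ty":0,"tz":0,"hand":0},
    {"wx":0,"wy":0,"wz":0,"tx":-3,"ty":0,"tz":0,"hand":0}
  ]
}}

```text
clock: 34.87
position: [0.4523, -0.0351, 0.4195]
ee_rot: [-2.218, -2.225, -0.001]
force: [0.3, -0.4, -0.3]
width: 0.006
```

```bash
python3 - <<'E'
from h import *
delta(.575,-.12,.30)
im,d=arm.get_image("scene"); save("za_s",im); P=cloud("scene",d)
im,d=arm.get_image("side"); save("za_d",im)
E
```

```text
pos [ 0.4523 -0.0351  0.4195] tooly deg -89.81 toolz [ 0.  0. -1.]
shift cm [-8.54 12.23 11.95] w 0.006 f [ 0.3 -0.4 -0.3] t 34.87
```

View pics/za_d.png

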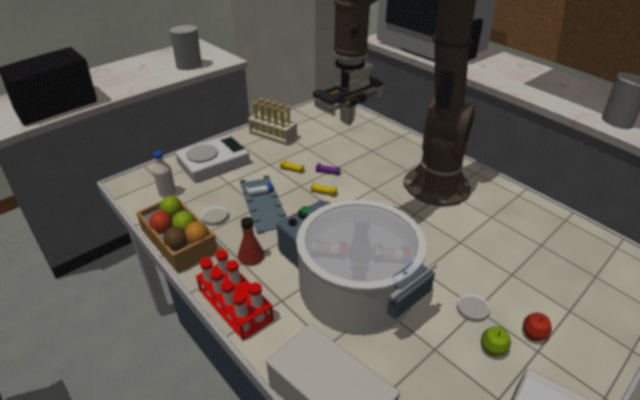

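>>> {"api": "step_arm", "payload": {
  "plan": [
    {"wx":0,"wy":0,"wz":0,"tx":-2,"ty":1.5,"tz":0,"hand":0},
    {"wx":0,"wy":0,"wz":0,"tx":-3,"ty":2.5,"tz":0,"hand":0},
    {"wx":0,"wy":0,"wz":0,"tx":-3,"ty":2.5,"tz":0,"hand":0},
    {"wx":0,"wy":0,"wz":0,"tx":-3,"ty":2.5,"tz":2,"hand":0},
    {"wx":0,"wy":0,"wz":0,"tx":-2.5,"ty":2.2,"tz":3,"hand":0},
    {"wx":0,"wy":0,"wz":0,"tx":0,"ty":1,"tz":3,"hand":0},
    {"wx":0,"wy":0,"wz":0,"tx":0,"ty":0,"tz":2,"hand":0},
    {"wx":0,"wy":0,"wz":0,"tx":0,"ty":0,"tz":0,"hand":0},
    {"wx":0,"wy":0,"wz":0,"tx":0,"ty":0,"tz":0,"hand":0},
    {"wx":0,"wy":0,"wz":0,"tx":0,"ty":0,"tz":0,"hand":0}
  ]
}}

```text
clock: 35.8
position: [0.5727, -0.1646, 0.324]
ee_rot: [2.216, 2.225, 0.002]
force: [0.5, -0.2, 0.2]
width: 0.009
```

```bash
python3 - <<'E'
from h import *
c=arm.calibration("wrist"); im,d=arm.get_image("wrist"); save("zb_w",im); P=cloud("wrist",d,c)
hsv=cv2.cvtColor(im,cv2.COLOR_RGB2HSV); m=cv2.inRange(hsv,(50,120,40),(85,255,255)); m[240:]=0
n,l,s,ce=cv2.connectedComponentsWithStats(m); i=1+np.argmax(s[1:,4]); q=P[l==i]; q=q[q[:,2]>.144]
print(ce[i],s[i,4],cv2.minAreaRect(q[:,:2].astype(np.float32)),q.mean(0),np.median(q[:,2]))
x,y=cv2.minAreaRect(q[:,:2].astype(np.float32))[0]
delta(x,y,.19)
im,d=arm.get_image("scene"); Ps=cloud("scene",d).reshape(-1,3)
k=(np.hypot(Ps[:,0]-.5785,Ps[:,1]-.1544)<.165)&(Ps[:,2]>.1); A=np.c_[Ps[k][:,:2],np.ones(k.sum())]
print("lid plane z median",np.median(Ps[k][:,2]),np.percentile(Ps[k][:,2],[5,50,95])); save("zb_s",im)
w=P[:240].reshape(-1,3); k=(np.hypot(w[:,0]-.5785,w[:,1]-.1544)<.165); print("wrist lid",np.percentile(w[k][:,2],[5,25,50,75,95]))
E
```

```text
[321.52208047  93.10402355] 1019 ((0.5746716856956482, -0.07392826676368713), (0.033089637756347656, 0.03180207684636116), 0.3612211048603058) [ 0.57476865 -0.07425493  0.14847245] 0.1485111746298628
pos [ 0.5729 -0.1647  0.3244] tooly deg -89.78 toolz [ 0.003 -0.    -1.   ]
shift cm [ 9.08  0.18 13.44] w 0.004 f [0.5 0.6 0.3] t 35.85
lid plane z median 0.18534580801697415 [0.18016151 0.18534581 0.19030945]
wrist lid [0.07828929 0.13005364 0.15767449 0.18929493 0.1904615 ]
```

View pics/zb_w.png

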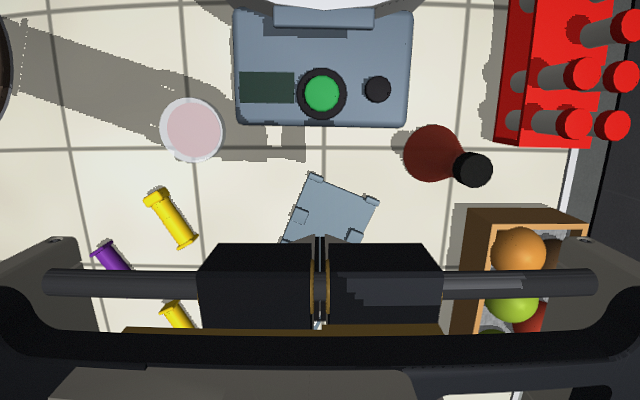

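View pics/zb_s.png

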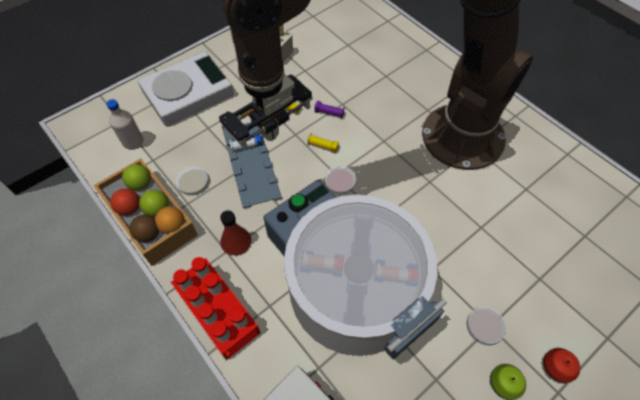

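>>> {"api": "step_arm", "payload": {
  "plan": [
    {"wx":0,"wy":0,"wz":0,"tx":2,"ty":0.18,"tz":0,"hand":0},
    {"wx":0,"wy":0,"wz":0,"tx":3,"ty":0,"tz":1,"hand":0},
    {"wx":0,"wy":0,"wz":0,"tx":3,"ty":0,"tz":3,"hand":0},
    {"wx":0,"wy":0,"wz":0,"tx":1.1,"ty":0,"tz":3,"hand":0},
    {"wx":0,"wy":0,"wz":0,"tx":0,"ty":0,"tz":3,"hand":0},
    {"wx":0,"wy":0,"wz":0,"tx":0,"ty":0,"tz":2,"hand":0},
    {"wx":0,"wy":0,"wz":0,"tx":0,"ty":0,"tz":1.4,"hand":0},
    {"wx":0,"wy":0,"wz":0,"tx":0,"ty":0,"tz":0,"hand":0},
    {"wx":0,"wy":0,"wz":0,"tx":0,"ty":0,"tz":0,"hand":0},
    {"wx":0,"wy":0,"wz":0,"tx":0,"ty":0,"tz":0,"hand":0}
  ]
}}

```text
clock: 36.73
position: [0.5748, -0.0746, 0.1908]
ee_rot: [2.216, 2.224, 0.003]
force: [0.5, -0.2, -0.6]
width: 0.003
```

```bash
python3 - <<'E'
from h import *
delta(.5747,-.0739,.163)
im,d=arm.get_image("wrist"); save("zc_w",im)
E
```

```text
pos [ 0.5748 -0.0746  0.1908] tooly deg -89.81 toolz [ 0.003  0.    -1.   ]
shift cm [ 0.06 -0.01  2.78] w 0.003 f [ 0.5 -0.2 -0.6] t 36.73
```

View pics/zc_w.png

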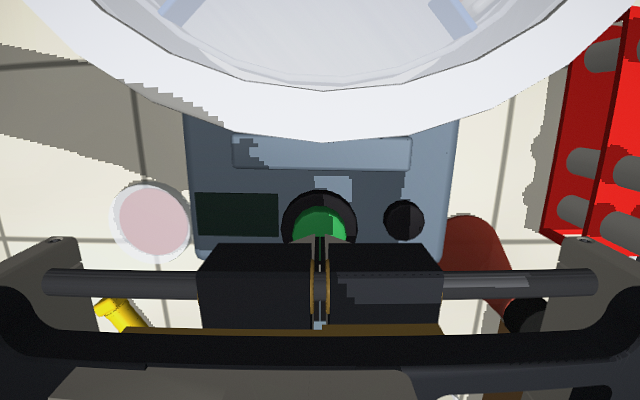

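Above the key. Press down: 2.9 cm puts the tips about 8 mm into the travel.

>>> {"api": "step_arm", "payload": {
  "plan": [
    {"wx":0,"wy":0,"wz":0,"tx":0,"ty":0,"tz":1,"hand":0},
    {"wx":0,"wy":0,"wz":0,"tx":0,"ty":0,"tz":0.8,"hand":0},
    {"wx":0,"wy":0,"wz":0,"tx":0,"ty":0,"tz":0.3,"hand":0},
    {"wx":0,"wy":0,"wz":0,"tx":0,"ty":0,"tz":0.3,"hand":0},
    {"wx":0,"wy":0,"wz":0,"tx":0,"ty":0,"tz":0.2,"hand":0},
    {"wx":0,"wy":0,"wz":0,"tx":0,"ty":0,"tz":0.2,"hand":0},
    {"wx":0,"wy":0,"wz":0,"tx":0,"ty":0,"tz":0.1,"hand":0},
    {"wx":0,"wy":0,"wz":0,"tx":0,"ty":0,"tz":0,"hand":0},
    {"wx":0,"wy":0,"wz":0,"tx":0,"ty":0,"tz":0,"hand":0},
    {"wx":0,"wy":0,"wz":0,"tx":0,"ty":0,"tz":0,"hand":0}
  ]
}}

```text
clock: 37.62
position: [0.5739, -0.0744, 0.1628]
ee_rot: [-2.218, -2.225, -0.003]
force: [-11.6, 2.2, 34.2]
width: 0.004
```

```bash
python3 - <<'E'
from h import *
delta(.5747,-.0739,.163)
E
```

```text
pos [ 0.5739 -0.0744  0.1628] tooly deg -89.82 toolz [ 0.001  0.002 -1.   ]
shift cm [ 0.05  0.08 -0.02] w 0.004 f [-11.6   2.2  34.2] t 37.62
```

>>> {"api": "step_arm", "payload": {
  "plan": [
    {"wx":0,"wy":0,"wz":0,"tx":0,"ty":0,"tz":-0.5,"hand":0},
    {"wx":0,"wy":0,"wz":0,"tx":0,"ty":0,"tz":-1,"hand":0},
    {"wx":0,"wy":0,"wz":0,"tx":0,"ty":0,"tz":-2,"hand":0},
    {"wx":0,"wy":0,"wz":0,"tx":0,"ty":0,"tz":-3,"hand":0},
    {"wx":0,"wy":0,"wz":0,"tx":0,"ty":0,"tz":-3,"hand":0},
    {"wx":0,"wy":0,"wz":0,"tx":-2,"ty":0,"tz":-3,"hand":0},
    {"wx":0,"wy":0,"wz":0,"tx":-3,"ty":0,"tz":-2,"hand":0},
    {"wx":0,"wy":0,"wz":0,"tx":-3,"ty":0,"tz":0,"hand":0},
    {"wx":0,"wy":0,"wz":0,"tx":-2,"ty":0,"tz":0,"hand":0},
    {"wx":0,"wy":0,"wz":0,"tx":0,"ty":0,"tz":0,"hand":0}
  ]
}}

```text
clock: 38.45
position: [0.5728, -0.1803, 0.3056]
ee_rot: [2.224, 2.216, -0.003]
force: [0.0, -0.6, 0.0]
width: -0.001
```

```bash
python3 - <<'E'
from h import *
delta(.5747,-.0739,.163)
im,d=arm.get_image("scene"); save("zd_s",im)
im,d=arm.get_image("side"); save("zd_d",im)
P=cloud("scene",d)
c=arm.calibration("wrist"); im,d=arm.get_image("wrist"); save("zd_w",im); P=cloud("wrist",d,c)
hsv=cv2.cvtColor(im,cv2.COLOR_RGB2HSV); m=cv2.inRange(hsv,(50,120,40),(85,255,255)); m[240:]=0; print("key z",np.median(P[m>0][:,2]))
E
```

```text
pos [ 0.5728 -0.1803  0.3056] tooly deg -90.19 toolz [-0.    -0.003 -1.   ]
shift cm [10.68  0.15 14.22] w -0.001 f [ 0.  -0.6  0. ] t 38.45
key z nan
```

View pics/zd_s.png

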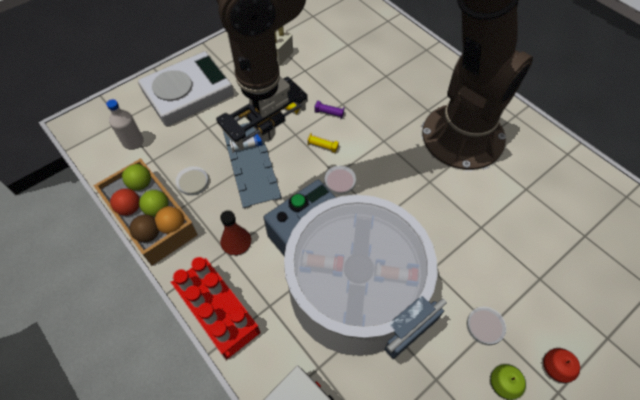

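View pics/zd_d.png

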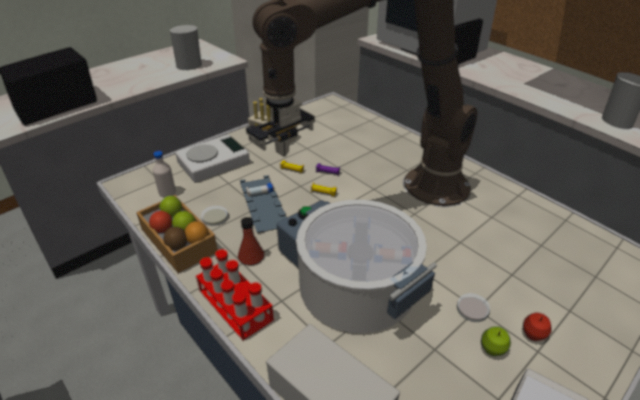

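```bash
python3 -c "
from cell import arm
print(arm.sign_off())"
```

```text
the job is handed in; nothing more can be done
None
```

The centrifuge is loaded, shut and started, and I handed the job in at about 38.6 s of the 210 s allowed.

- **First flick:** I flicked the empty rotor counter-clockwise at about 2.1 rad/s and it coasted freely to a stop.
- **Loading:** There were two red-capped tubes, in the two end lanes of the tray. I laid them flat in opposite cradles and left the blue balance tube in the tray. The tray was knocked a couple of centimetres during the run, so I measured it again before the second pick. The rotor had also turned about 2–3° after I released the first tube, so I realigned before placing the second.
- **Second flick:** The loaded rotor went round at about 2.2 rad/s in the same direction. It coasted to rest with both tubes still between their plates.
- **Lid and key:** I pushed the lid over from behind and it fell shut. Its outer face measured about 190 mm above the bench, against 189 mm expected. I then pressed the key to the bottom; the fingertips went about 7 mm down and the force reached about 34 N.

In the final pictures the lid is shut, both tubes lie opposite each other, the flask is standing, and the flask and dish look unmoved. The robot was clear of everything. One check failed: the wrist camera gave no depth reading for the key height after release, so I only saw in the pictures that it had sprung back up.

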